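# Pack a carton with toy boots and bells

## Task

Pack the carton: pick every tall boot out of the crate of mixed shoes and lay it flat in the carton, one to a compartment, leaving the low shoes in the crate. Use the scoop to bring all the bells from the trough into the white tub in the carton, without the fingers touching a bell, and then stand the scoop back upright on the middle of its mat. Do not knock the glue bottle or the roll of tape about.

Things in the scene. Friction and masses are not known exactly. Their poses are not given: they have to be found in the camera images.
- boot1: Tall red plastic toy boot (up to four; None if absent), lying on its side in the crate, an L from above, 30 mm thick, 35 g. Origin in the middle of its 70 x 60 x 30 mm block. x from sole (-35 mm) to top of shaft (+35), y towards the toe (+30), z across the thickness. Shaft: x -9 to 35, y -30 to -2 (28 mm wide). Foot: x -35 to -7 (28 mm wide), y -30 to 30.
- boot2: Tall red plastic toy boot (up to four; None if absent), lying on its side in the crate, an L from above, 30 mm thick, 35 g. Origin in the middle of its 70 x 60 x 30 mm block. x from sole (-35 mm) to top of shaft (+35), y towards the toe (+30), z across the thickness. Shaft: x -9 to 35, y -30 to -2 (28 mm wide). Foot: x -35 to -7 (28 mm wide), y -30 to 30.
- boot3: Tall red plastic toy boot (up to four; None if absent), lying on its side in the crate, an L from above, 30 mm thick, 35 g. Origin in the middle of its 70 x 60 x 30 mm block. x from sole (-35 mm) to top of shaft (+35), y towards the toe (+30), z across the thickness. Shaft: x -9 to 35, y -30 to -2 (28 mm wide). Foot: x -35 to -7 (28 mm wide), y -30 to 30.
- boot4: Tall red plastic toy boot (up to four; None if absent), lying on its side in the crate, an L from above, 30 mm thick, 35 g. Origin in the middle of its 70 x 60 x 30 mm block. x from sole (-35 mm) to top of shaft (+35), y towards the toe (+30), z across the thickness. Shaft: x -9 to 35, y -30 to -2 (28 mm wide). Foot: x -35 to -7 (28 mm wide), y -30 to 30.
- shoe1: Low toy shoe of the same red plastic, 66 x 32 x 26 mm, 30 g, standing on its sole in the crate. Origin at the middle of its sole; local x to the toe, z up.
- shoe2: Low toy shoe of the same red plastic, 66 x 32 x 26 mm, 30 g, standing on its sole in the crate. Origin at the middle of its sole; local x to the toe, z up.
- shoe3: Low toy shoe of the same red plastic, 66 x 32 x 26 mm, 30 g, standing on its sole in the crate on top of shoe1. Origin at the middle of its sole; local x to the toe, z up.
- shoe4: Low toy shoe of the same red plastic, 66 x 32 x 26 mm, 30 g, standing on its sole in the crate on top of shoe2. Origin at the middle of its sole; local x to the toe, z up.
- crate: Blue plastic crate, fixed, 280 x 230 x 45 mm outside, walls 5 mm; origin at the middle of its underside, inner floor 4 to 5 mm above; x along its 280 mm side.
- carton: Low cardboard carton, fixed, 325 (x) x 225 (y) x 35 mm outside; walls and cross divider 4 mm thick, 35 mm high, floor 4 mm. 3 x 2 compartments, about 103 x 106 mm, centred at x = -107, 0, 107 and y = -55, 55 mm. Origin at the middle of its underside. A round white tub is fixed in the one at (0, -55) mm; the others are empty.
- tub_floor (a point): Middle of the inner floor of the round white tub fixed in the carton: inside radius 37 mm at the floor, 43 mm at the rim, rim 41 mm above this point (49 mm above the table).
- trough: Aluminium trough, fixed, 190 (x) x 80 (y) x 35 mm outside, walls and floor 5 mm, inside 180 x 70 mm, upright walls; origin at the middle of its underside.
- bell1: Round brass bell, a ball 18 mm across, 12 g, one of up to five in the trough (absent: None). Origin at its centre.
- bell2: Round brass bell, a ball 18 mm across, 12 g, one of up to five in the trough (absent: None). Origin at its centre.
- bell3: Round brass bell, a ball 18 mm across, 12 g, one of up to five in the trough (absent: None). Origin at its centre.
- bell4: Round brass bell, a ball 18 mm across, 12 g, one of up to five in the trough (absent: None). Origin at its centre.
- bell5: Round brass bell, a ball 18 mm across, 12 g, one of up to five in the trough (absent: None). Origin at its centre.
- mat: Thin black rubber mat, fixed, 110 x 100 x 4 mm, the scoop's place; origin at the middle of its underside.
- scoop: White plastic scoop on the mat, 70 g, footprint 77 x 60 mm. Origin: middle of its underside. Open mouth to -x, lip at x = -38.5 mm; floor 2 mm thick, side walls 22 mm high at y = +-30, rear wall 24 mm high at x = 23. Upright handle bar behind it, 14 (x) by 24 (y) mm, axis at x = 31.5, its top 78 mm above the underside.
- glue_bottle: Bystander: yellow squeeze bottle with green nozzle, 46 mm across, 115 mm high; origin under its middle.
- tape_roll: Bystander: roll of clear tape lying flat, 84 mm across, 24 mm high; origin under its middle.
Mind the look-alikes: they are no part of the job. Leave any turquoise look-alike of the boot3 alone.

How it is judged:
By the outcome, as a careful person would: the job done as asked, in the order asked, and still so for the second after the job is handed in, with the robot touching nothing.
Of boot1, boot2, boot3, boot4 only 3 to 4 are there at a start; the rules pass over those that are not, and their reading is None.
Of bell1, bell2, bell3, bell4, bell5 only 3 to 5 are there at a start; the rules pass over those that are not, and their reading is None.
At some moment in a run one of boot1, boot2, boot3, boot4, scoop may be knocked a few centimetres aside while the robot is not near it.
It also fails if it takes over 210 s, if anything falls off the work surface, if the arm or the gripper's body presses on something with over 40 N, if the wrist force passes 120 N, or if a joint passes its speed limit or range.

## Robot

A 6-joint arm with a two-finger parallel gripper is mounted at the origin on the work surface. World frame = base frame: x ahead of the robot, y to its left, z up, the work surface at z = 0. Lengths are in mm, angles in rad, forces in N, time in s.
With the tool pointing down it reaches from about 400 to 925 mm from the base axis. Payload 12.5 kg.
Tool frame: the origin (TCP) lies on the centre line of the jaws, within the pads' length; the fingertips stand 25 mm ahead of it and the grasp point (between the pads) lies 6 mm ahead of it (env.tip_extent is the distance from the TCP to the fingertips, in mm); x points along the fingers, z is the direction in which the jaws open and shut, and the axes are right-handed (so a half turn about x gives the same grasp; the last joint's range is limited). The gripper opens to 95 mm and grips with 3 to 60 N. Pads are 20 mm wide; open, the fingers measure 119 mm over their backs; the gripper's body (75 mm by 180 mm) begins 59 mm behind the grasp point.
Start: joints at [-1.419, 0.491, 1.559, -0, 1.092, -0.106], TCP at [159.368, -604.356, 239.661] pointing down, gripper open.
Joint ranges: [-3.1, 3.1], [-0.84, 2.19], [0.05, 2.79], [-1.13, 4.28], [0.06, 2.93], [-2.69, 2.69]. Speed limits (rad/s): [2.22, 2.22, 2.79, 3.14, 3.14, 3.14].

## Interface

Orientations are given as [roll, pitch, yaw] about the fixed x, y, z axes, in that order (R = Rz(yaw) Ry(pitch) Rx(roll)).
In Python, from cell import env gives the robot as it stands.
- The arm moves only by the tool step_arm, never from a script. Its argument "rows" is a list of rows, each a list of 6 numbers: the shift along the tool's x, y, z in mm, then the turn, a rotation vector about the tool's x, y, z in rad. In form: [[x, y, z, wx, wy, wz], ...]. A call has 1 to 8 rows; each row shifts and turns the pose as measured when the row begins, along the tool's axes as they then stand; what a row does not reach is not made up. A row lasts 1/8 s, in which the tool goes at most 62.5 mm and 10.7 degrees, less where a joint would pass 70% of its speed; a pose out of reach is approached as far as the arm can. A call is refused whole if a number of a shift passes 62.5 or a number of a turn 0.188, either way. A call with a gripper value outside its range is refused whole. "grip" is the finger opening in mm, from 0 to 95.1, set as the call begins (left out, the last holds). The fingers move at their own pace and stop on an object; the grip force is fixed at half the most. Time passes only in rows, so rows that do not move let the fingers close. It gives the time, the measured TCP pose, the force and the opening at its end, in the units of the state.
- env.state(): the state, without advancing time (a new reading comes with each control period).
- env.read_camera(name): name is "scene" or "top"; returns the picture (480x640x3 uint8, red, green, blue); there is no depth.
- env.get_calibration(name): a dict with "fx", "fy", "cx", "cy" (pixels), "D" ([k1, k2, p1, p2, k3] as OpenCV has them; the pictures are not rectified), "pose" (4x4, takes a point from camera to world coordinates). Camera axes: x right, y down, z forward; pixel columns grow to the right and rows downward; lengths in mm; the calibration is good to about 2 mm. A picture is of the moment at which its call begins. get_calibration takes no time and is no camera call.
- env.job_done(): hands the job in, once; it reports no verdict.
The state is a dict: "t": time; "joints": joint angles; "qvel": joint speeds; "tau": joint torques, N m; "eef_pos": TCP position; "tcp_rot": TCP orientation; "ft_force": force on the tool from outside, world axes, zero at the start; "moment": the same for the moment, N m; "opening": opening from 0.0 (shut) to 1.0 (fully open).
Only numpy, scipy, OpenCV 4.12 (cv2) and the standard library are available. Lean on these libraries where they do the work, as an engineer would, in place of code of your own. Each camera call takes 0.05 s, during which the arm holds its last target.

## Working session

There is one attempt and no reset: what is moved stays moved. The work goes in short steps, Python scripts to look and compute and a tool call to move; the robot and the scene stay as the last step left them, time stands still between calls to the robot, and variables do not carry over. Pictures are saved under pics/ and viewed, and the job is handed in when it is done.

Besides the shell and the picture viewer there is one more tool, called after ">>>" as a command line: name --pt "numbers of a row" for each row, then --argument value for the rest. step_arm: Moves the arm, as the interface text tells. Its arguments: {"type":"object","properties":{"rows":{"type":"array","items":{"type":"array","items":{"type":"number"}}},"grip":{"type":"number"}},"required":["rows"]}

```bash
ls; mkdir -p pics
python3 - <<'E'
from cell import env
import cv2
print(env.state())
for n in("top","scene"):
    im=env.read_camera(n); cv2.imwrite(f"pics/{n}0.png",im[:,:,::-1]); c=env.get_calibration(n); print(n,c)
E
```

```text
pics
{'t': 0.0, 'joints': array([-1.41861467e+00,  4.91555211e-01,  1.55949661e+00, -9.93200510e-06,
        1.09165972e+00, -1.05614672e-01]), 'qvel': array([-0.00040632,  0.0009923 , -0.00020254, -0.00016343,  0.00106533,
        0.00012279]), 'tau': array([-3.65790336e-03, -6.12653446e+01, -2.58188331e+01,  6.92856289e-02,
        4.81658068e-02, -7.83785026e-05]), 'eef_pos': array([ 159.32001679, -604.11573405,  239.04818507]), 'tcp_rot': array([3.0438503 , 1.5696774 , 1.73085488]), 'ft_force': array([0.38244756, 0.52852638, 0.20219942]), 'moment': array([ 0.03550405,  0.0170464 , -0.00558276]), 'opening': 0.9998956175141114}
top {'fx': 521.6261870539882, 'fy': 521.6261870539882, 'cx': 317.5065319028517, 'cy': 236.1916381822969, 'D': array([-0.01541926,  0.        ,  0.        ,  0.        ,  0.        ]), 'pose': array([[-3.43096248e-03, -9.98372789e-01,  5.69210298e-02,
         5.48321599e+02],
       [-9.99993925e-01,  3.39042703e-03, -8.08691379e-04,
        -2.27672192e+01],
       [ 6.14388868e-04, -5.69234586e-02, -9.98378356e-01,
         9.48249899e+02],
       [ 0.00000000e+00,  0.00000000e+00,  0.00000000e+00,
         1.00000000e+00]])}
scene {'fx': 504.87079788493554, 'fy': 504.87079788493554, 'cx': 323.8974670054192, 'cy': 252.79062163414858, 'D': array([0.0154586, 0.       , 0.       , 0.       , 0.       ]), 'pose': array([[ 8.70090592e-01,  3.90497409e-01, -3.00755940e-01,
         8.64177941e+02],
       [ 4.92775485e-01, -6.75915871e-01,  5.48005526e-01,
        -5.15028730e+02],
       [ 1.07090253e-02, -6.25019606e-01, -7.80535591e-01,
         7.33720665e+02],
       [ 0.00000000e+00,  0.00000000e+00,  0.00000000e+00,
         1.00000000e+00]])}
```

View pics/top0.png

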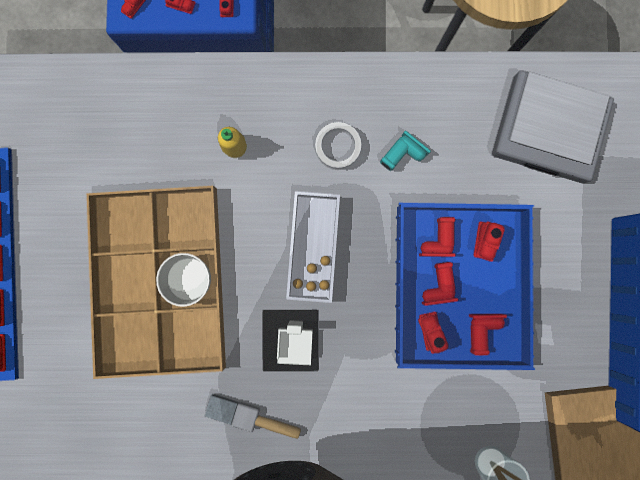

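View pics/scene0.png

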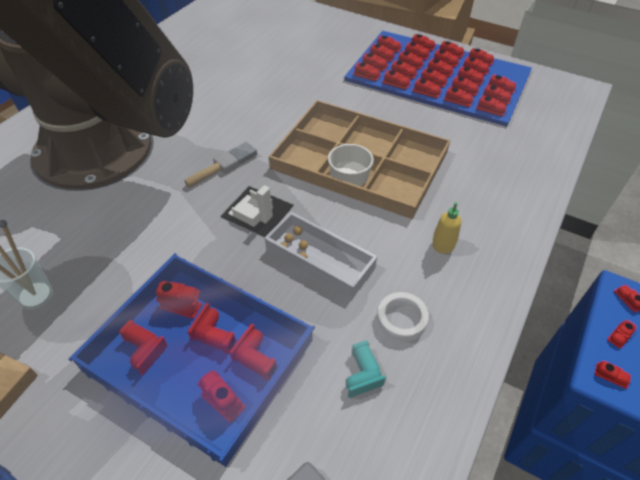

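```bash
cat > h.py <<'E'
import numpy as np, cv2
from cell import env
from scipy.spatial.transform import Rotation as R
def un(name,pts,z):
    c=env.get_calibration(name);K=np.array([[c['fx'],0,c['cx']],[0,c['fy'],c['cy']],[0,0,1]])
    p=cv2.undistortPoints(np.array(pts,float).reshape(-1,1,2),K,c['D']).reshape(-1,2)
    d=np.c_[p,np.ones(len(p))]@c['pose'][:3,:3].T;o=c['pose'][:3,3]
    z=np.broadcast_to(z,len(p))
    return o+d*((z-o[2])/d[:,2])[:,None]
def pr(name,P):
    c=env.get_calibration(name);K=np.array([[c['fx'],0,c['cx']],[0,c['fy'],c['cy']],[0,0,1]])
    M=np.linalg.inv(c['pose']);r,_=cv2.Rodrigues(M[:3,:3])
    return cv2.projectPoints(np.array(P,float).reshape(-1,1,3),r,M[:3,3],K,c['D'])[0].reshape(-1,2)
def snap(name,fn):
    im=env.read_camera(name);cv2.imwrite(f"pics/{fn}.png",im[:,:,::-1]);return im
def crop(src,x0,y0,x1,y1,s,fn):
    im=cv2.imread(f"pics/{src}.png")[y0:y1,x0:x1]
    im=cv2.resize(im,None,fx=s,fy=s,interpolation=cv2.INTER_CUBIC)
    st=20
    for x in range((x0//st+1)*st,x1,st): cv2.putText(im,str(x),(int((x-x0)*s),10),0,.35,(0,255,255),1);cv2.line(im,(int((x-x0)*s),12),(int((x-x0)*s),18),(0,255,255),1)
    for y in range((y0//st+1)*st,y1,st): cv2.putText(im,str(y),(0,int((y-y0)*s)),0,.35,(0,255,255),1);cv2.line(im,(24,int((y-y0)*s)),(30,int((y-y0)*s)),(0,255,255),1)
    cv2.imwrite(f"pics/{fn}.png",im)
np.set_printoptions(precision=1,suppress=True)
E
python3 - <<'E'
from h import *
crop("top0",390,190,550,380,3.1,"c1")
crop("top0",240,180,400,380,3,"c2")
crop("top0",75,170,235,385,2.7,"c3")
E
```

```text
(no output)
```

View pics/c1.png

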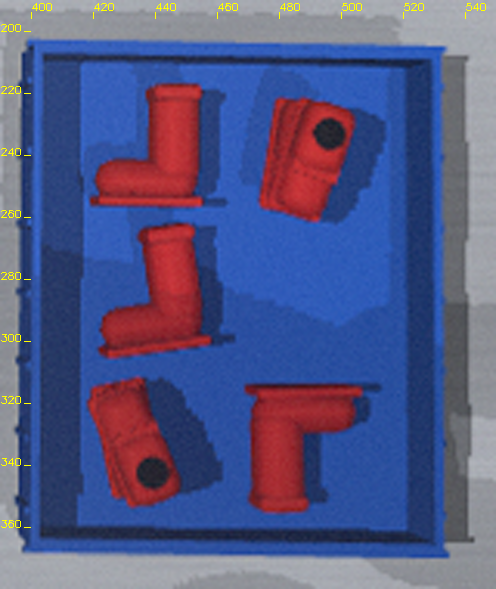

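View pics/c2.png

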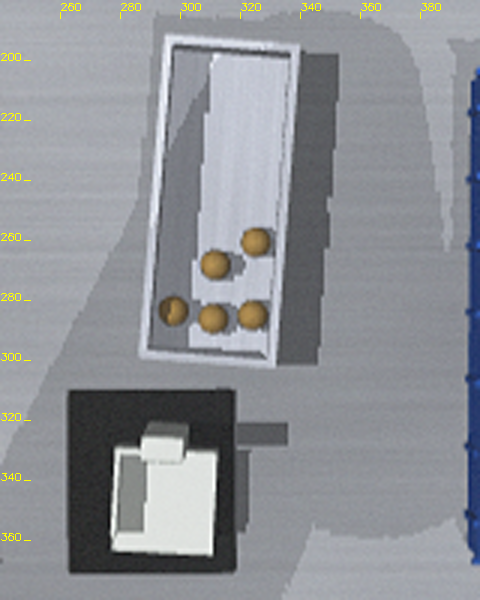

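View pics/c3.png

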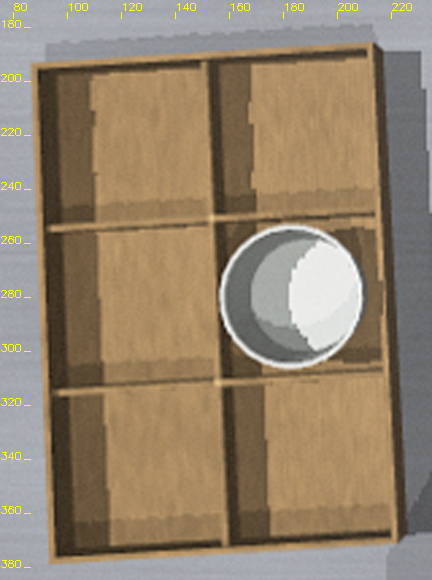

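Run:
```python
from h import *
def p(n,pts,z): print(n); print(un("top",pts,z))
# carton outer top corners z35 : TL TR BR BL
p("carton",[(88,194),(214,187),(222.5,370),(95,377)],35)
p("carton divider T mids",[(152,193),(158,372)],35)
p("tub rim ctr",[(183.5,279.5)],49)
p("trough top corners outer TL TR BR BL",[(296,192),(339.5,195.5),(331.5,302),(286.5,299)],35)
p("mat TL TR BR BL",[(262.5,310),(318,310),(318,371),(262.5,371)],4)
p("scoop body lip corners z~26",[(278,364),(311,365)],[26,26])
p("scoop rear right z26",[(312.5,330)],28)
p("handle top TL TR BR BL",[(287,326),(302,326),(301,334),(286.5,333)],82)
p("bells",[(298,284),(311,287),(324,285.5),(312,268),(325.5,261)],14)
p("crate outer top",[(397,204),(534,205),(533.5,368),(397,367)],45)
p("boots top z35: A shaft top c, shaft base",[(446,219),(442,253),(421,247)],35)
p("B",[(442,264),(442,300),(424,300)],35)
p("C",[(480,353),(484,316),(499,325)],35)
```

```text
carton
[[676.4 381.7  35. ]
 [687.9 158.8  35. ]
 [369.  141.7  35. ]
 [357.2 363.   35. ]]
carton divider T mids
[[677.7 268.3  35. ]
 [365.7 253.6  35. ]]
tub rim ctr
[[525.8 207.3  49. ]]
trough top corners outer TL TR BR BL
[[678.5  14.1  35. ]
 [672.1 -62.5  35. ]
 [485.5 -47.5  35. ]
 [491.   30.9  35. ]]
mat TL TR BR BL
[[469.5  75.9   4. ]
 [469.1 -24.    4. ]
 [360.6 -23.6   4. ]
 [361.   75.7   4. ]]
scoop body lip corners z~26
[[377.3  46.3  26. ]
 [375.4 -11.4  26. ]]
scoop rear right z26
[[436.4 -14.2  28. ]]
handle top TL TR BR BL
[[449.6  27.3  82. ]
 [449.6   2.6  82. ]
 [436.5   4.3  82. ]
 [438.2  28.1  82. ]]
bells
[[516.2  11.6  14. ]
 [510.8 -11.6  14. ]
 [513.4 -34.8  14. ]
 [544.7 -13.5  14. ]
 [557.1 -37.7  14. ]]
crate outer top
[[ 655.5 -162.1   45. ]
 [ 653.1 -401.6   45. ]
 [ 372.  -393.5   45. ]
 [ 375.  -158.9   45. ]]
boots top z35: A shaft top c, shaft base
[[ 629.9 -249.6   35. ]
 [ 570.1 -241.5   35. ]
 [ 580.8 -204.8   35. ]]
B
[[ 550.9 -241.2   35. ]
 [ 488.2 -240.2   35. ]
 [ 488.3 -208.8   35. ]]
C
[[ 396.4 -304.9   35. ]
 [ 460.1 -313.1   35. ]
 [ 444.4 -339.    35. ]]
```

```bash
cat > fit.py <<'E'
from h import *
from scipy.optimize import minimize
def poly(z0,z1,x,y,a,cam="top"):
    c,s=np.cos(a),np.sin(a)
    def hull(x0,x1,y0,y1):
        P=[(x+c*u-s*v,y+s*u+c*v,z) for u in(x0,x1) for v in(y0,y1) for z in(z0,z1)]
        return cv2.convexHull(pr(cam,P).astype(np.float32))
    return [hull(-35,35,-30,-2),hull(-35,-7,-30,30)]
def rend(p,shape=(480,640),cam="top",z0=10,z1=30):
    m=np.zeros(shape,np.uint8)
    for h in poly(z0,z1,*p,cam): cv2.fillPoly(m,[np.round(h*16).astype(np.int32)],255,cv2.LINE_8,4)
    return m
def red(im): # rgb
    h=cv2.cvtColor(im,cv2.COLOR_RGB2HSV); return (((h[...,0]<10)|(h[...,0]>170))&(h[...,1]>120)&(h[...,2]>60)).astype(np.uint8)*255
def fit(im,p0,win=55,z0=10,z1=30):
    c=pr("top",[[p0[0],p0[1],20]])[0].astype(int)
    m=red(im); n,l,st,ce=cv2.connectedComponentsWithStats(m)
    y0,x0=max(c[1]-6,0),max(c[0]-6,0); ids=np.bincount(l[y0:y0+12,x0:x0+12].ravel(),minlength=n); ids[0]=0
    b=(l==ids.argmax())
    def f(p):
        r=rend(p,z0=z0,z1=z1)>0; return 1-(r&b).sum()/(r|b).sum()
    best=None
    for da in(-.2,-.1,0,.1,.2):
        s=minimize(f,[p0[0],p0[1],p0[2]+da],method="Nelder-Mead",options=dict(initial_simplex=[[p0[0]+i,p0[1]+j,p0[2]+da+k] for i,j,k in((0,0,0),(5,0,0),(0,5,0),(0,0,.1))]))
        if best is None or s.fun<best.fun: best=s
    return best.x,1-best.fun
E
cat > a.py <<'E'
from fit import *
import sys
im=cv2.imread("pics/top0.png")[:,:,::-1].copy()
o=im.copy()
for p0 in ([595,-235,0],[520,-228,0],[425,-320,3.14]):
    p,s=fit(im,p0); print(np.round(p,3),round(s,3))
    for h in poly(10,30,*p): cv2.polylines(o,[np.round(h*16).astype(np.int32)],True,(255,255,0),1,cv2.LINE_AA,4)
cv2.imwrite("pics/f0.png",cv2.resize(o[190:380,390:550],None,fx=3,fy=3)[:,:,::-1])
E
python3 a.py
```

```text
[ 599.7 -234.7   -0. ] 0.798
[ 517.9 -234.7    0.1] 0.807Traceback (most recent call last):
  File "a.py", line 6, in <module>
    p,s=fit(im,p0); print(np.round(p,3),round(s,3))
        ~~~^^^^^^^
  File "fit.py", line 24, in fit
    s=minimize(f,[p0[0],p0[1],p0[2]+da],method="Nelder-Mead",options=dict(initial_simplex=[[p0[0]+i,p0[1]+j,p0[2]+da+k] for i,j,k in((0,0,0),(5,0,0),(0,5,0),(0,0,.1))]))
    res = _minimize_neldermead(fun, x0, args, callback, bounds=bounds,
                               **options)
    fsim[j] = func(sim[j])
              ~~~~^^^^^^^^
    fx = function(np.copy(x), *(wrapper_args + args))
  File "fit.py", line 21, in f
    r=rend(p,z0=z0,z1=z1)>0; return 1-(r&b).sum()/(r|b).sum()
      ~~~~^^^^^^^^^^^^^^^
  File "fit.py", line 11, in rend
    for h in poly(z0,z1,*p,cam): cv2.fillPoly(m,[np.round(h*16).astype(np.int32)],255,cv2.LINE_8,4)
             ~~~~^^^^^^^^^^^^^^
  File "fit.py", line 8, in poly
    return [hull(-35,35,-30,-2),hull(-35,-7,-30,30)]
            ~~~~^^^^^^^^^^^^^^^
  File "fit.py", line 7, in hull
    return cv2.convexHull(pr(cam,P).astype(np.float32))
                          ~~^^^^^^^
  File "h.py", line 11, in pr
    c=env.get_calibration(name);K=np.array([[c['fx'],0,c['cx']],[0,c['fy'],c['cy']],[0,0,1]])
ValueError: time passes only in moves, steps and waits
```

```bash
sed -i 's/env.get_calibration(name)/cal(name)/; ' h.py; sed -i '4i _C={}\ndef cal(n):\n    if n not in _C: _C[n]=env.get_calibration(n)\n    return _C[n]' h.py; python3 a.py
```

```text
[ 599.7 -234.7   -0. ] 0.798
[ 517.9 -234.7    0.1] 0.807
[ 426.5 -323.3    3.1] 0.775
```

```bash
ls pics
```

```text
c1.png
c2.png
c3.png
f0.png
scene0.png
top0.png
```

View pics/f0.png

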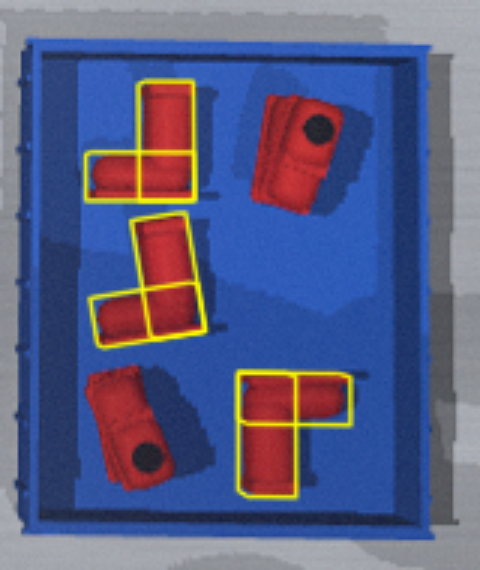

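```bash
sed -i 's/np.round(p,3)/p.round(1).tolist(),p[2].round(3)/' a.py
cat >> h.py <<'E'
def tool(): 
    s=env.state(); return s, R.from_euler('xyz',s['tcp_rot'])
def down(yaw): # jaw (tool z) direction yaw in world xy ; x down
    x=np.array([0,0,-1.]);z=np.array([np.cos(yaw),np.sin(yaw),0]);y=np.cross(z,x);return R.from_matrix(np.c_[x,y,z])
def plan(pos,Rt):
    s,r=tool()
    w=(r.inv()*Rt).as_rotvec(); d=r.inv().apply(np.array(pos)-s['eef_pos']); d2=Rt.inv().apply(np.array(pos)-s['eef_pos'])
    print("t",round(s['t'],2),"pos",s['eef_pos'].round(1),"j",s['joints'].round(2).tolist(),"F",s['ft_force'].round(1),"op",round(s['opening']*95.1,1))
    print("turn",w.round(4),"shift now-frame",d.round(1),"shift after-turn frame",d2.round(1))
E
python3 a.py
python3 - <<'E'
from h import *
s,r=tool(); print(r.as_matrix().round(3))
# boot A grasp: local (16,-16)
for b in ([599.7,-234.7,0.0],):
    c,sn=np.cos(b[2]),np.sin(b[2]); g=[b[0]+c*16+sn*16,b[1]+sn*16-c*16]; print(g)
    for y in(np.pi/2,-np.pi/2): plan([g[0],g[1],150],down(y+b[2]))
E
```

```text
[599.7, -234.7, -0.0] -0.006 0.798
[517.9, -234.7, 0.1] 0.149 0.807
[426.5, -323.3, 3.1] 3.124 0.775
[[-0.   1.   0.3]
 [ 0.   0.3 -1. ]
 [-1.   0.  -0. ]]
[np.float64(615.7), np.float64(-250.7)]
t 0.1 pos [ 159.3 -604.2  239.1] j [-1.42, 0.49, 1.56, 0.0, 1.09, -0.11] F [-0.3  0.7 -0.6] op 95.2
turn [-2.9 -0.  -0. ] shift now-frame [  89.4  531.4 -225.3] shift after-turn frame [  89.1 -456.4  353.5]
t 0.1 pos [ 159.3 -604.2  239.1] j [-1.42, 0.49, 1.56, 0.0, 1.09, -0.11] F [-0.3  0.7 -0.6] op 95.2
turn [ 0.3 -0.   0. ] shift now-frame [  89.4  531.4 -225.3] shift after-turn frame [  89.1  456.4 -353.5]
```

```bash
sed -i 's/precision=1/precision=3/' h.py
python3 - <<'E'
from h import *
plan([615.7,-250.7,150],down(-np.pi/2))
E
```

```text
t 0.1 pos [ 159.3 -604.2  239.1] j [-1.42, 0.49, 1.56, 0.0, 1.09, -0.11] F [-0.3  0.7 -0.6] op 95.2
turn [ 0.258 -0.001  0.   ] shift now-frame [  89.4  531.4 -225.3] shift after-turn frame [  89.1  456.4 -353.5]
```

>>> step_arm --pt "0 0 0 0.129 0 0" --pt "0 0 0 0.129 0 0" --pt "0 45 -35 0 0 0" --pt "0 45 -35 0 0 0" --pt "0 45 -35 0 0 0" --pt "0 45 -35 0 0 0" --pt "0 45 -35 0 0 0" --pt "0 45 -35 0 0 0" --grip 55

```text
t: 1.1
eef_pos: [436.0, -392.5, 236.7]
tcp_rot: [-2.782, 1.566, 1.914]
ft_force: [-0.1, -1.0, -0.1]
opening: 0.58
```

Run:
```python
from h import *
plan([615.7,-250.7,90],down(-np.pi/2))
```

```text
t 1.1 pos [ 436.  -392.5  236.7] j [-0.85, 0.44, 1.66, 0.0, 1.05, 0.74] F [-0.1 -1.  -0.1] op 55.2
turn [-0.016 -0.005  0.002] shift now-frame [ 147.1  177.7 -143.9] shift after-turn frame [ 146.7  179.7 -141.8]
```

>>> step_arm --pt "0 46 -36 -0.008 0 0" --pt "0 46 -36 -0.008 0 0" --pt "0 46 -36 0 -0.005 0" --pt "30 40 -34 0 0 0" --pt "50 0 0 0 0 0" --pt "50 0 0 0 0 0" --pt "15 0 0 0 0 0" --pt "0 0 0 0 0 0"

```text
t: 2.1
eef_pos: [623.3, -242.0, 87.3]
tcp_rot: [-1.599, 1.569, 3.119]
ft_force: [-0.1, -0.9, 0.6]
opening: 0.58
```

```bash
cat > look.py <<'E'
from fit import *
import sys,json
# usage: look.py name p0json
name=sys.argv[1]; im=snap("top",name).copy(); o=im.copy()
for p0 in json.loads(sys.argv[2]):
    p,s=fit(im,p0); c,sn=np.cos(p[2]),np.sin(p[2])
    print(p.round(3),round(s,3),"grasp",[round(p[0]+c*16+sn*16,1),round(p[1]+sn*16-c*16,1)])
    for h in poly(10,30,*p): cv2.polylines(o,[np.round(h*16).astype(np.int32)],True,(255,255,0),1,cv2.LINE_AA,4)
cv2.imwrite(f"pics/{name}_f.png",o[:,:,::-1])
E
python3 look.py top1 "[[517.9,-234.7,0.149],[426.5,-323.3,3.12]]"
python3 - <<'E'
from h import *
plan([615.7,-250.7,32],down(-np.pi/2))
E
```

```text
[ 526.565 -239.624    0.347] 0.004 grasp [np.float64(547.0), np.float64(-249.2)]
[ 421.5   -319.967    3.287] 0.004 grasp [np.float64(403.4), np.float64(-306.4)]
t 2.15 pos [ 623.5 -242.2   88.1] j [-0.47, 0.72, 1.58, -0.0, 0.85, 1.1] F [-0.   0.4 -0.2] op 54.7
turn [0.006 0.    0.001] shift now-frame [56.1 -7.8  8.4] shift after-turn frame [56.1 -7.8  8.5]
```

View pics/top1.png

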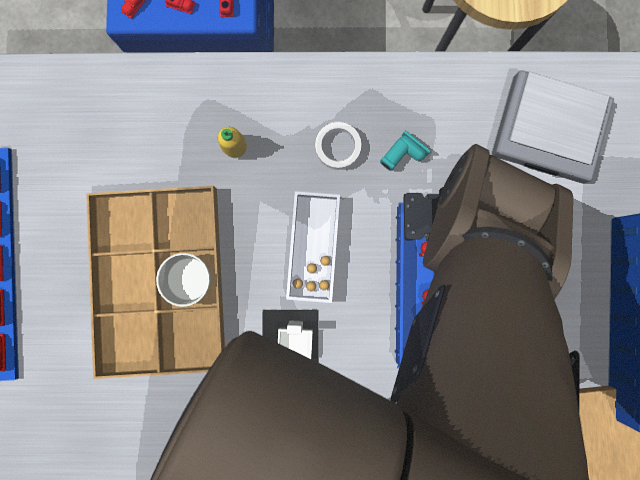

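>>> step_arm --pt "0 -8 8.5 0 0 0" --pt "0 0 0 0 0 0" --pt "20 0 0 0 0 0" --pt "20 0 0 0 0 0" --pt "14 0 0 0 0 0" --pt "2 0 0 0 0 0" --pt "0 0 0 0 0 0"

```text
t: 3.02
eef_pos: [616.0, -252.7, 31.6]
tcp_rot: [0.93, 1.566, -0.635]
ft_force: [-0.5, 0.1, -1.0]
opening: 0.581
```

Run:
```python
from h import *
plan([615.7,-250.7,32],down(-np.pi/2))
snap("scene","s1")
```

```text
t 3.02 pos [ 616.  -252.7   31.6] j [-0.49, 0.79, 1.61, -0.0, 0.74, 1.08] F [-0.5  0.1 -1. ] op 55.2
turn [ 0.005  0.003 -0.004] shift now-frame [-0.4 -0.3 -2. ] shift after-turn frame [-0.4 -0.3 -2. ]
```

View pics/s1.png

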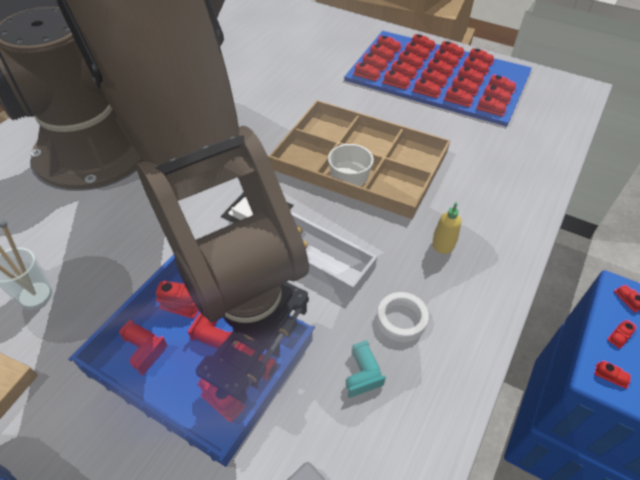

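>>> step_arm --pt "0 0 0 0 0 0" --pt "0 0 0 0 0 0" --pt "0 0 0 0 0 0" --pt "0 0 0 0 0 0" --grip 15

```text
t: 3.58
eef_pos: [616.6, -253.0, 33.2]
tcp_rot: [0.98, 1.564, -0.586]
ft_force: [-0.1, -0.7, -0.7]
opening: 0.295
```

>>> step_arm --pt "-40 0 0 0 0 0" --pt "-50 0 0 0 0 0" --pt "-50 0 0 0 0 0" --pt "0 0 0 0 0 0"

```text
t: 4.08
eef_pos: [615.6, -252.4, 176.7]
tcp_rot: [0.954, 1.565, -0.612]
ft_force: [0.1, 0.5, -0.9]
opening: 0.294
```

```bash
cat > place.py <<'E'
from h import *
import sys
# carton place: compartment local, desired boot yaw -> TCP for grasp at local(16,-16)
i,j,ba,jaw=map(float,sys.argv[1:5]) # ba: boot yaw world target; jaw: jaw yaw world target
a=0.056; C=np.array([522.6,261.3]); 
c=C+[np.cos(a)*i-np.sin(a)*j,np.sin(a)*i+np.cos(a)*j]
g=c+[np.cos(ba)*16+np.sin(ba)*16,np.sin(ba)*16-np.cos(ba)*16]
z=float(sys.argv[5]) if len(sys.argv)>5 else 150
print("compartment",c,"grasp",g); plan([g[0],g[1],z],down(jaw))
E
python3 place.py 107 55 0 -1.5708; python3 place.py 107 -55 0 -1.5708
```

```text
compartment [626.354 322.203] grasp [642.354 306.203]
t 4.08 pos [ 615.6 -252.4  176.7] j [-0.49, 0.61, 1.52, -0.0, 1.01, 1.08] F [ 0.1  0.5 -0.9] op 27.9
turn [ 0.005  0.003 -0.004] shift now-frame [  25.1   29.6 -558.5] shift after-turn frame [  26.7   26.8 -558.6]
compartment [632.511 212.375] grasp [648.511 196.375]
t 4.08 pos [ 615.6 -252.4  176.7] j [-0.49, 0.61, 1.52, -0.0, 1.01, 1.08] F [ 0.1  0.5 -0.9] op 27.9
turn [ 0.005  0.003 -0.004] shift now-frame [  25.4   35.2 -448.6] shift after-turn frame [  26.7   32.9 -448.7]
```

>>> step_arm --pt "0 3 -60 0 0 0" --pt "0 3 -60 0 0 0" --pt "0 3 -60 0 0 0" --pt "0 3 -60 0 0 0" --pt "0 3 -60 0 0 0" --pt "0 3 -60 0 0 0" --pt "0 3 -60 0 0 0" --pt "0 3 -60 0 0 0"

```text
t: 5.08
eef_pos: [635.9, 237.7, 166.8]
tcp_rot: [-0.867, 1.565, -2.441]
ft_force: [1.5, -0.1, -1.1]
opening: 0.293
```

```bash
python3 place.py 107 55 0 -1.5708 60
```

```text
compartment [626.354 322.203] grasp [642.354 306.203]
t 5.08 pos [635.9 237.7 166.8] j [0.26, 0.64, 1.49, -0.0, 1.02, 1.84] F [ 1.5 -0.1 -1.1] op 27.9
turn [-0.003  0.004  0.004] shift now-frame [106.5   6.8 -68.9] shift after-turn frame [106.8   6.5 -68.5]
```

>>> step_arm --pt "0 4 -40 0 0 0" --pt "0 3 -22 0 0.004 0.004" --pt "0 0 0 0 0 0" --pt "40 0 0 0 0 0" --pt "40 0 0 0 0 0" --pt "20 0 0 0 0 0" --pt "0 0 0 0 0 0"

```text
t: 5.95
eef_pos: [642.0, 299.3, 60.2]
tcp_rot: [-1.193, 1.566, -2.766]
ft_force: [0.0, 0.3, -0.1]
opening: 0.294
```

```bash
python3 place.py 107 55 0 -1.5708 33
```

```text
compartment [626.354 322.203] grasp [642.354 306.203]
t 5.95 pos [642.  299.3  60.2] j [0.34, 0.8, 1.47, -0.0, 0.87, 1.92] F [ 0.   0.3 -0.1] op 28.0
turn [-0.002  0.002  0.004] shift now-frame [27.1  0.5 -7. ] shift after-turn frame [27.2  0.4 -6.9]
```

>>> step_arm --pt "0 0 -7 0 0 0" --pt "0 0 0 0 0 0" --pt "15 0 0 0 0 0" --pt "11 0 0 0 0 0" --pt "0 0 0 0 0 0" --pt "1 0 0 0 0 0"

```text
t: 6.7
eef_pos: [643.5, 306.8, 35.1]
tcp_rot: [1.522, 1.57, -0.052]
ft_force: [1.0, 0.4, -0.8]
opening: 0.301
```

>>> step_arm --pt "0 0 0 0 0 0" --pt "0 0 0 0 0 0" --pt "0 0 0 0 0 0" --pt "0 0 0 0 0 0" --grip 50

```text
t: 7.2
eef_pos: [643.8, 306.9, 35.8]
tcp_rot: [1.84, 1.569, 0.266]
ft_force: [0.3, -0.1, -0.1]
opening: 0.52
```

>>> step_arm --pt "-30 0 0 0 0 0" --pt "-50 0 0 0 0 0" --pt "-50 0 0 0 0 0" --pt "0 0 50 0 0 0" --pt "0 0 60 0 0 0" --pt "0 0 60 0 0 0" --pt "0 0 60 0 0 0" --pt "0 0 60 0 0 0"

```text
t: 8.2
eef_pos: [643.2, 13.0, 171.0]
tcp_rot: [1.633, 1.566, 0.066]
ft_force: [0.2, 0.4, 0.2]
opening: 0.526
```

```bash
python3 look.py top2 "[[517.9,-234.7,0.149],[426.5,-323.3,3.12]]"
python3 - <<'E'
from h import *
plan([547,-249,150],down(-np.pi/2+.149))
E
```

```text
[ 516.901 -235.947    0.105] 0.805 grasp [np.float64(534.5), np.float64(-250.2)]
[ 426.5  -323.3     3.12] 0.775 grasp [np.float64(410.8), np.float64(-307.0)]
t 8.25 pos [643.4   6.4 171. ] j [-0.09, 0.59, 1.59, -0.0, 0.96, 1.48] F [ 2.6 -4.4  0.5] op 50.5
turn [-0.148  0.002 -0.005] shift now-frame [ 20.9 -96.7 255.3] shift after-turn frame [  21.  -133.2  238.3]
```

View pics/top2_f.png

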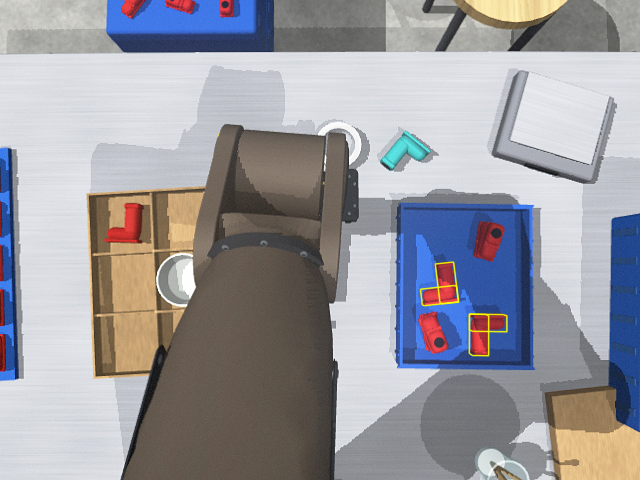

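>>> step_arm --pt "0 -20 48 -0.06 0 0" --pt "0 -20 50 -0.06 0 0" --pt "0 -26 50 0 0 0" --pt "0 -26 50 0 0 0" --pt "20 -26 40 0 0 0" --pt "30 0 0 0 0 0" --pt "30 0 0 0 0 0" --pt "0 0 0 0 0 0"

```text
t: 9.25
eef_pos: [543.7, -252.9, 90.9]
tcp_rot: [1.075, 1.56, -0.376]
ft_force: [0.4, 0.6, -0.3]
opening: 0.527
```

Run:
```python
from h import *
plan([534.7,-250.2,32],down(-np.pi/2+.12))
```

```text
t 9.25 pos [ 543.7 -252.9   90.9] j [-0.55, 0.63, 1.77, 0.0, 0.73, 0.9] F [ 0.4  0.6 -0.3] op 50.1
turn [-0.     0.005 -0.009] shift now-frame [58.8 -9.2 -4.1] shift after-turn frame [58.9 -8.6 -3.8]
```

>>> step_arm --pt "0 -8.5 -4 0 0.005 -0.009" --pt "0 0 0 0 0 0" --pt "20 0 0 0 0 0" --pt "20 0 0 0 0 0" --pt "15 0 0 0 0 0" --pt "3 0 0 0 0 0" --pt "0 0 0 0 0 0"

```text
t: 10.12
eef_pos: [537.4, -250.2, 38.1]
tcp_rot: [0.905, 1.561, -0.544]
ft_force: [-0.4, 0.2, 0.3]
opening: 0.518
```

>>> step_arm --pt "0 0 0 0 0 0" --pt "0 0 0 0 0 0" --pt "0 0 0 0 0 0" --pt "0 0 0 0 0 0" --grip 15

```text
t: 10.62
eef_pos: [538.0, -250.5, 39.6]
tcp_rot: [0.907, 1.559, -0.542]
ft_force: [0.2, 1.2, -0.1]
opening: 0.295
```

>>> step_arm --pt "-40 0 0 0 0 0" --pt "-50 0 0 0 0 0" --pt "-50 0 0 0 0 0" --pt "0 0 0 0 0 0"

```text
t: 11.12
eef_pos: [536.3, -249.5, 183.1]
tcp_rot: [0.911, 1.561, -0.538]
ft_force: [0.1, 0.9, -0.6]
opening: 0.292
```

```bash
python3 place.py 107 -55 0 -1.5708 ; python3 place.py 0 55 0 -1.5708
```

```text
compartment [632.511 212.375] grasp [648.511 196.375]
t 11.12 pos [ 536.3 -249.5  183.1] j [-0.55, 0.5, 1.71, 0.0, 0.92, 0.9] F [ 0.1  0.9 -0.6] op 27.8
turn [ 0.122  0.006 -0.008] shift now-frame [  31.7  165.3 -429.2] shift after-turn frame [  33.1  112.2 -445.9]
compartment [519.522 316.214] grasp [535.522 300.214]
t 11.12 pos [ 536.3 -249.5  183.1] j [-0.55, 0.5, 1.71, 0.0, 0.92, 0.9] F [ 0.1  0.9 -0.6] op 27.8
turn [ 0.122  0.006 -0.008] shift now-frame [  30.2   65.8 -546. ] shift after-turn frame [  33.1   -0.8 -549.8]
```

>>> step_arm --pt "0 0 -50 0.06 0 0" --pt "0 0 -60 0.06 0.006 -0.008" --pt "0 0 -60 0 0 0" --pt "0 0 -60 0 0 0" --pt "0 0 -60 0 0 0" --pt "0 0 -60 0 0 0" --pt "0 0 -60 0 0 0" --pt "0 0 -60 0 0 0"

```text
t: 12.12
eef_pos: [525.5, 230.2, 175.4]
tcp_rot: [-1.581, 1.563, 3.121]
ft_force: [0.3, -0.7, 0.0]
opening: 0.295
```

```bash
python3 place.py 0 55 0 -1.5708 65
```

```text
compartment [519.522 316.214] grasp [535.522 300.214]
t 12.12 pos [525.5 230.2 175.4] j [0.3, 0.49, 1.75, 0.0, 0.9, 1.88] F [ 0.3 -0.7  0. ] op 28.1
turn [-0.01  -0.     0.007] shift now-frame [110.3  10.2 -70.1] shift after-turn frame [110.4  10.  -70. ]
```

>>> step_arm --pt "0 6 -45 -0.01 0 0" --pt "0 4 -20 0 0 0.006" --pt "0 0 0 0 0 0" --pt "40 0 0 0 0 0" --pt "40 0 0 0 0 0" --pt "20 0 0 0 0 0" --pt "0 0 0 0 0 0"

```text
t: 13.0
eef_pos: [533.7, 293.2, 68.6]
tcp_rot: [-1.138, 1.563, -2.709]
ft_force: [-0.1, 0.2, -0.3]
opening: 0.294
```

```bash
python3 place.py 0 55 0 -1.5708 39
```

```text
compartment [519.522 316.214] grasp [535.522 300.214]
t 13.0 pos [533.7 293.2  68.6] j [0.39, 0.68, 1.74, -0.0, 0.73, 1.97] F [-0.1  0.2 -0.3] op 27.9
turn [-0.     0.003  0.007] shift now-frame [29.6  2.  -7.1] shift after-turn frame [29.6  1.8 -7. ]
```

>>> step_arm --pt "0 2 -7 0 0 0.006" --pt "0 0 0 0 0 0" --pt "15 0 0 0 0 0" --pt "12 0 0 0 0 0" --pt "2 0 0 0 0 0" --pt "2 0 0 0 0 0"

```text
t: 13.75
eef_pos: [537.0, 299.6, 38.3]
tcp_rot: [0.961, 1.568, -0.611]
ft_force: [-8.0, 0.5, 30.2]
opening: 0.292
```

>>> step_arm --pt "0 0 0 0 0 0" --pt "0 0 0 0 0 0" --pt "0 0 0 0 0 0" --pt "0 0 0 0 0 0" --grip 50

```text
t: 14.25
eef_pos: [537.2, 300.0, 38.6]
tcp_rot: [1.226, 1.567, -0.346]
ft_force: [0.0, 3.0, -0.7]
opening: 0.522
```

>>> step_arm --pt "-30 0 0 0 0 0" --pt "-50 0 0 0 0 0" --pt "-50 0 0 0 0 0" --pt "0 0 60 0 0 0" --pt "0 0 60 0 0 0" --pt "0 0 60 0 0 0" --pt "0 0 60 0 0 0" --pt "0 0 60 0 0 0"

```text
t: 15.25
eef_pos: [536.9, -4.8, 174.1]
tcp_rot: [1.25, 1.564, -0.315]
ft_force: [0.3, 0.4, 0.2]
opening: 0.526
```

```bash
python3 look.py top3 "[[626,322,0],[519,316,0],[426.5,-323.3,3.12]]"
python3 - <<'E'
from h import *
plan([411,-307,150],down(-np.pi/2-.02))
E
```

```text
[626.544 322.862  -0.038] 0.836 grasp [np.float64(641.9), np.float64(306.3)]
[518.941 314.874  -0.011] 0.839 grasp [np.float64(534.8), np.float64(298.7)]
[ 426.5  -323.3     3.12] 0.77 grasp [np.float64(410.8), np.float64(-307.0)]
t 15.3 pos [537.1 -10.6 174.1] j [-0.14, 0.45, 1.85, -0.0, 0.84, 1.43] F [ 2.  -5.5  0.6] op 50.0
turn [ 0.023  0.004 -0.007] shift now-frame [  24.3 -127.1  295.9] shift after-turn frame [  24.1 -120.1  298.9]
```

View pics/top3_f.png

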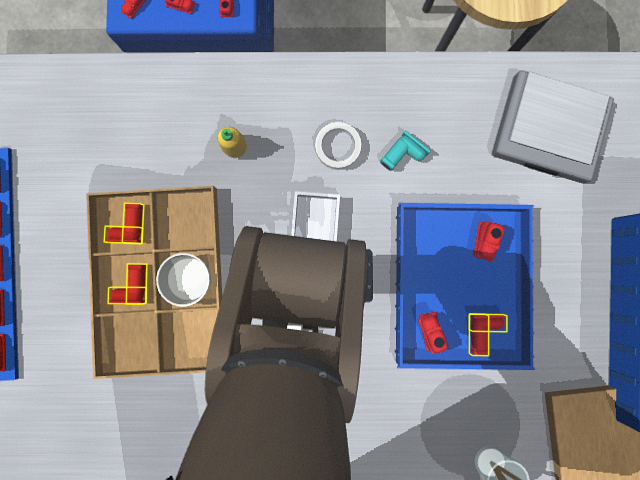

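>>> step_arm --pt "0 -20 50 0.01 0 0" --pt "0 -20 50 0.01 0 -0.007" --pt "0 -20 50 0 0 0" --pt "0 -20 50 0 0 0" --pt "0 -20 50 0 0 0" --pt "20 -20 45 0 0 0" --pt "50 0 0 0 0 0" --pt "10 0 0 0 0 0"

```text
t: 16.3
eef_pos: [409.2, -317.2, 95.3]
tcp_rot: [0.556, 1.561, -1.036]
ft_force: [0.7, -0.3, -0.5]
opening: 0.525
```

Run:
```python
from h import *
plan([411,-307,32],down(-np.pi/2-.02))
```

```text
t 16.3 pos [ 409.2 -317.2   95.3] j [-0.79, 0.54, 1.97, -0.0, 0.62, 0.81] F [ 0.7 -0.3 -0.5] op 49.9
turn [-0.002  0.008 -0.005] shift now-frame [ 63.2   1.3 -10.7] shift after-turn frame [ 63.3   1.6 -10.2]
```

>>> step_arm --pt "0 1.5 -10.5 0 0.008 -0.005" --pt "0 0 0 0 0 0" --pt "20 0 0 0 0 0" --pt "20 0 0 0 0 0" --pt "18 0 0 0 0 0" --pt "4 0 0 0 0 0" --pt "2 0 0 0 0 0"

```text
t: 17.18
eef_pos: [416.5, -305.3, 38.2]
tcp_rot: [0.838, 1.559, -0.747]
ft_force: [0.1, -0.5, -0.5]
opening: 0.524
```

>>> step_arm --pt "0 0 0 0 0 0" --pt "0 0 0 0 0 0" --pt "0 0 0 0 0 0" --pt "0 0 0 0 0 0" --grip 15

```text
t: 17.68
eef_pos: [417.2, -305.7, 40.0]
tcp_rot: [0.837, 1.556, -0.748]
ft_force: [-0.6, 0.1, -0.7]
opening: 0.295
```

>>> step_arm --pt "-40 0 0 0 0 0" --pt "-50 0 0 0 0 0" --pt "-50 0 0 0 0 0" --pt "0 0 0 0 0 0"

```text
t: 18.18
eef_pos: [415.4, -304.2, 183.5]
tcp_rot: [0.837, 1.559, -0.748]
ft_force: [-0.1, -0.1, -0.9]
opening: 0.295
```

```bash
python3 place.py 107 -55 3.1416 -1.5708
```

```text
compartment [632.511 212.375] grasp [616.511 228.375]
t 18.18 pos [ 415.4 -304.2  183.5] j [-0.76, 0.4, 1.9, 0.0, 0.83, 0.82] F [-0.1 -0.1 -0.9] op 28.0
turn [-0.015  0.008 -0.009] shift now-frame [  30.9  193.  -535.8] shift after-turn frame [  33.5  201.1 -532.6]
```

>>> step_arm --pt "0 20 -53 -0.015 0.008 -0.009" --pt "0 20 -55 0 0 0" --pt "0 21 -55 0 0 0" --pt "0 21 -55 0 0 0" --pt "0 21 -55 0 0 0" --pt "0 21 -55 0 0 0" --pt "0 21 -55 0 0 0" --pt "0 21 -55 0 0 0"

```text
t: 19.18
eef_pos: [584.8, 143.1, 175.3]
tcp_rot: [-1.589, 1.562, 3.116]
ft_force: [-0.2, 0.2, -0.7]
opening: 0.296
```

```bash
python3 place.py 107 -55 3.1416 -1.5708 65
```

```text
compartment [632.511 212.375] grasp [616.511 228.375]
t 19.18 pos [584.8 143.1 175.3] j [0.13, 0.53, 1.68, 0.0, 0.94, 1.71] F [-0.2  0.2 -0.7] op 28.2
turn [-0.008 -0.     0.008] shift now-frame [110.   32.  -85.5] shift after-turn frame [110.3  31.7 -85.3]
```

>>> step_arm --pt "0 20 -45 -0.008 0 0.008" --pt "0 17 -35 0 0 0" --pt "0 0 0 0 0 0" --pt "40 0 0 0 0 0" --pt "40 0 0 0 0 0" --pt "20 0 0 0 0 0" --pt "0 0 0 0 0 0"

```text
t: 20.05
eef_pos: [618.9, 226.3, 63.4]
tcp_rot: [-1.33, 1.559, -2.897]
ft_force: [-0.0, 0.3, 0.5]
opening: 0.293
```

```bash
python3 place.py 107 -55 3.1416 -1.5708 39
```

```text
compartment [632.511 212.375] grasp [616.511 228.375]
t 20.05 pos [618.9 226.3  63.4] j [0.25, 0.74, 1.61, 0.0, 0.8, 1.82] F [-0.   0.3  0.5] op 27.8
turn [0.004 0.003 0.011] shift now-frame [24.4 -2.1 -2.2] shift after-turn frame [24.4 -2.4 -2.1]
```

>>> step_arm --pt "0 3 -2 0 0.003 0.01" --pt "0 0 0 0 0 0" --pt "14 0 0 0 0 0" --pt "9 0 0 0 0 0" --pt "1 0 0 0 0 0" --pt "0 0 0 0 0 0"

```text
t: 20.8
eef_pos: [622.8, 227.7, 40.0]
tcp_rot: [2.008, 1.568, 0.441]
ft_force: [-0.3, -0.6, -0.4]
opening: 0.294
```

>>> step_arm --pt "0 0 0 0 0 0" --pt "0 0 0 0 0 0" --pt "0 0 0 0 0 0" --pt "0 0 0 0 0 0" --grip 50

```text
t: 21.3
eef_pos: [623.1, 227.9, 40.8]
tcp_rot: [1.94, 1.567, 0.373]
ft_force: [0.1, -0.1, 0.9]
opening: 0.523
```

>>> step_arm --pt "-30 0 0 0 0 0" --pt "-50 0 0 0 0 0" --pt "-50 0 0 0 0 0" --pt "0 0 55 0 0 0" --pt "0 0 60 0 0 0" --pt "0 0 60 0 0 0" --pt "0 0 60 0 0 0" --pt "0 0 60 0 0 0"

```text
t: 22.3
eef_pos: [624.4, -71.5, 175.8]
tcp_rot: [1.683, 1.564, 0.123]
ft_force: [1.4, 0.1, -0.2]
opening: 0.525
```

>>> step_arm --pt "0 0 60 0 0 0" --pt "0 0 60 0 0 0" --pt "0 0 0 0 0 0"

```text
t: 22.68
eef_pos: [624.8, -199.6, 176.0]
tcp_rot: [1.577, 1.563, 0.012]
ft_force: [-0.5, 1.0, -0.5]
opening: 0.528
```

```bash
python3 look.py top4 "[[626,322,0],[519,316,0],[632,212,3.14]]"
python3 - <<'E'
from h import *
crop("top4",240,180,400,380,3,"c4")
plan([443.5,15.6,150],down(0))
plan([443.5,15.6,150],down(np.pi))
E
```

```text
[626.544 322.862  -0.038] 0.837 grasp [np.float64(641.9), np.float64(306.3)]
[517.9   314.173   0.022] 0.837 grasp [np.float64(534.3), np.float64(298.5)]
[648.902 214.193   3.177] 0.861 grasp [np.float64(632.4), np.float64(229.6)]
t 22.73 pos [ 624.9 -197.6  176. ] j [-0.41, 0.6, 1.55, 0.0, 0.99, 1.15] F [0.2 0.4 0.1] op 50.3
turn [-1.563  0.005 -0.006] shift now-frame [  24.8 -179.9 -214.6] shift after-turn frame [  26.   213.2 -181.4]
t 22.73 pos [ 624.9 -197.6  176. ] j [-0.41, 0.6, 1.55, 0.0, 0.99, 1.15] F [0.2 0.4 0.1] op 50.3
turn [ 1.578 -0.006 -0.005] shift now-frame [  24.8 -179.9 -214.6] shift after-turn frame [  26.  -213.2  181.4]
```

View pics/top4_f.png

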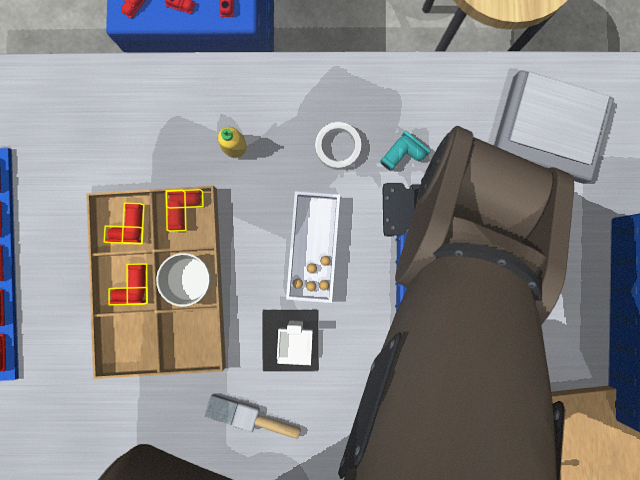

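View pics/c4.png

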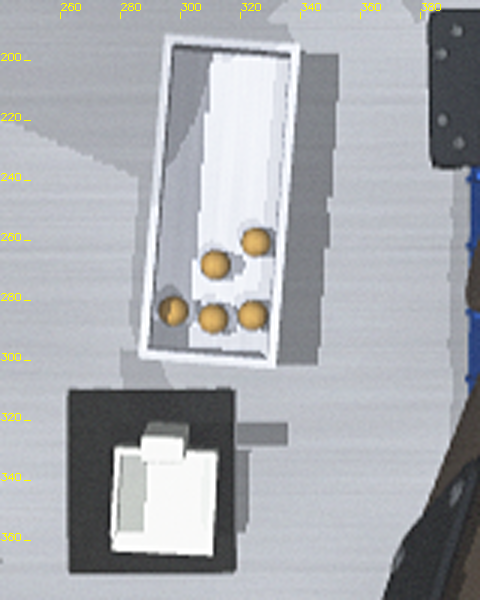

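Run:
```python
from h import *
snap("scene","s4")
crop("s4",260,90,460,220,4,"c4s")
crop("top4",80,175,235,385,2.8,"c4t")
```

```text
(no output)
```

View pics/c4s.png

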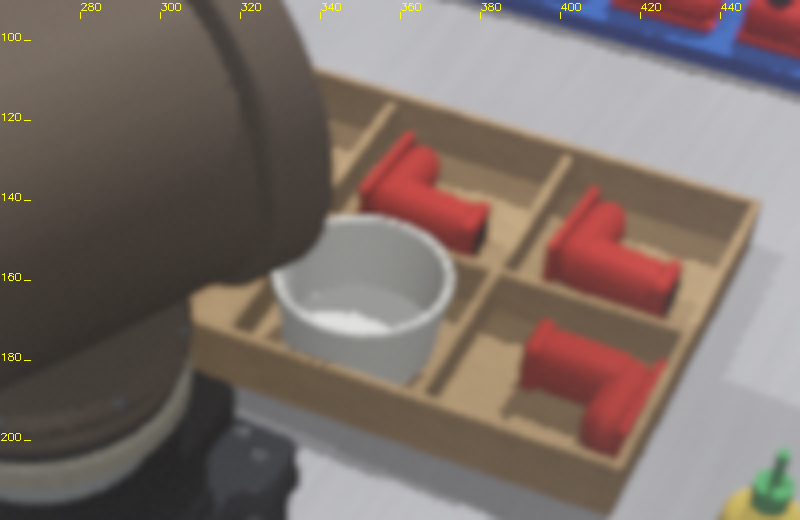

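View pics/c4t.png

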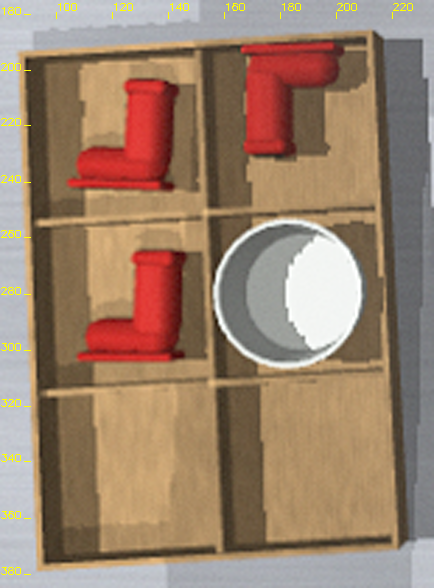

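Run:
```python
from h import *
plan([630,229,150],down(-np.pi/2+.035))
```

```text
t 22.77 pos [ 625.  -195.9  176. ] j [-0.41, 0.59, 1.55, 0.0, 0.99, 1.15] F [-0.1  0.8  0.2] op 49.7
turn [-0.026 -0.001 -0.007] shift now-frame [  26.5    8.8 -424.9] shift after-turn frame [  26.    19.9 -424.5]
```

>>> step_arm --pt "0 0 -58 -0.03 0 0" --pt "0 1 -60 0 0 0" --pt "0 1 -60 0 0 0" --pt "0 1 -60 0 0 0" --pt "0 1 -60 0 0 0" --pt "0 1 -60 0 0 0" --pt "0 1 -50 0 0 0" --pt "0 0 0 0 0 0" --grip 41

```text
t: 23.78
eef_pos: [609.4, 234.2, 177.6]
tcp_rot: [1.823, 1.562, 0.306]
ft_force: [-0.7, -0.9, 0.1]
opening: 0.432
```

Run:
```python
from h import *
plan([630,229,70],down(-np.pi/2+.035))
```

```text
t 23.77 pos [609.4 234.2 177.6] j [0.27, 0.59, 1.56, 0.0, 0.99, 1.78] F [-0.7 -0.9  0.1] op 41.1
turn [ 0.019 -0.002 -0.008] shift now-frame [107.7  19.4   6.6] shift after-turn frame [107.6  20.4   6. ]
```

>>> step_arm --pt "40 20 6 0.019 0 -0.008" --pt "40 0 0 0 0 0" --pt "22 0 0 0 0 0" --pt "0 0 0 0 0 0"

```text
t: 24.28
eef_pos: [628.0, 232.7, 74.5]
tcp_rot: [2.718, 1.568, 1.188]
ft_force: [-0.3, -0.2, 0.5]
opening: 0.431
```

Run:
```python
from h import *
plan([630,229,39],down(-np.pi/2+.035))
snap("top","t5"); crop("t5",80,160,260,310,4,"c5")
```

```text
t 24.27 pos [628.  232.7  74.5] j [0.26, 0.74, 1.58, 0.0, 0.82, 1.78] F [-0.3 -0.2  0.5] op 40.9
turn [ 0.006 -0.002 -0.001] shift now-frame [35.5  1.8  3.9] shift after-turn frame [35.5  1.8  3.8]
```

View pics/c5.png

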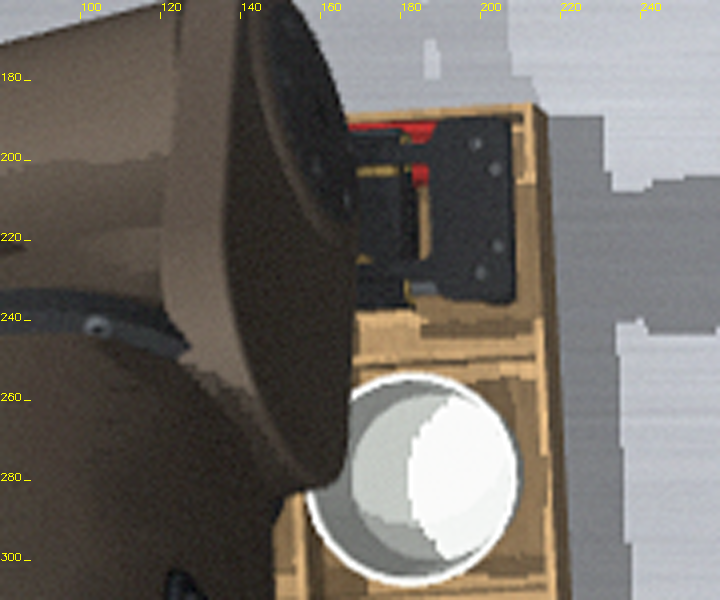

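>>> step_arm --pt "0 2 4 0 0 0" --pt "0 0 0 0 0 0" --pt "18 0 0 0 0 0" --pt "17 0 0 0 0 0" --pt "3 0 0 0 0 0" --pt "0 0 0 0 0 0"

```text
t: 25.08
eef_pos: [631.6, 228.9, 37.7]
tcp_rot: [2.074, 1.564, 0.544]
ft_force: [-0.6, -0.0, -0.6]
opening: 0.431
```

>>> step_arm --pt "0 0 0 0 0 0" --pt "0 0 0 0 0 0" --pt "0 0 0 0 0 0" --grip 15

```text
t: 25.45
eef_pos: [631.9, 229.1, 38.3]
tcp_rot: [2.039, 1.563, 0.509]
ft_force: [-1.0, 0.1, -0.8]
opening: 0.296
```

>>> step_arm --pt "-6 0 0 0 0 0" --pt "-2 -8 1 0 0 0" --pt "0 -8 1 0 0 0" --pt "7 0 0 0 0 0" --pt "0 0 0 0 0 0"

```text
t: 26.08
eef_pos: [614.6, 226.2, 39.8]
tcp_rot: [2.032, 1.563, 0.502]
ft_force: [-0.3, -0.2, -1.2]
opening: 0.29
```

>>> step_arm --pt "1.5 0 0 0 0 0" --pt "0 0 0 0 0 0"

```text
t: 26.32
eef_pos: [614.8, 226.3, 38.0]
tcp_rot: [2.032, 1.563, 0.502]
ft_force: [0.1, 0.3, -0.7]
opening: 0.293
```

>>> step_arm --pt "0 0 0 0 0 0" --pt "0 0 0 0 0 0" --pt "0 0 0 0 0 0" --grip 42

```text
t: 26.7
eef_pos: [615.0, 226.2, 38.0]
tcp_rot: [2.025, 1.563, 0.495]
ft_force: [0.3, 0.2, 0.1]
opening: 0.44
```

>>> step_arm --pt "-30 0 0 0 0 0" --pt "-50 0 0 0 0 0" --pt "-50 0 0 0 0 0" --pt "0 -30 50 -0.18 0 0" --pt "0 -40 40 -0.18 0 0" --pt "0 -50 30 -0.18 0 0" --pt "0 -50 30 -0.18 0 0" --pt "0 0 0 -0.18 0 0"

```text
t: 27.7
eef_pos: [496.4, 25.0, 171.0]
tcp_rot: [0.916, 1.56, 0.301]
ft_force: [0.3, 0.6, 0.4]
opening: 0.442
```

```bash
python3 look.py top6 "[[626,322,0],[519,316,0],[632,212,3.14]]"
python3 - <<'E'
from h import *
crop("top6",80,160,400,380,2.5,"c6")
plan([443.5,15.6,150],down(0))
E
```

```text
[626.544 322.862  -0.038] 0.837 grasp [np.float64(641.9), np.float64(306.3)]
[517.563 315.775   0.011] 0.834 grasp [np.float64(533.7), np.float64(300.0)]
[632.92  210.546   3.18 ] 0.863 grasp [np.float64(616.3), np.float64(225.9)]
t 27.75 pos [497.   25.9 171. ] j [-0.08, 0.4, 1.95, 0.01, 0.78, 0.52] F [-0.   0.2  0.5] op 42.1
turn [-0.605  0.009 -0.006] shift now-frame [ 20.4 -39.1 -38.3] shift after-turn frame [ 21.  -10.3 -53.5]
```

View pics/c6.png

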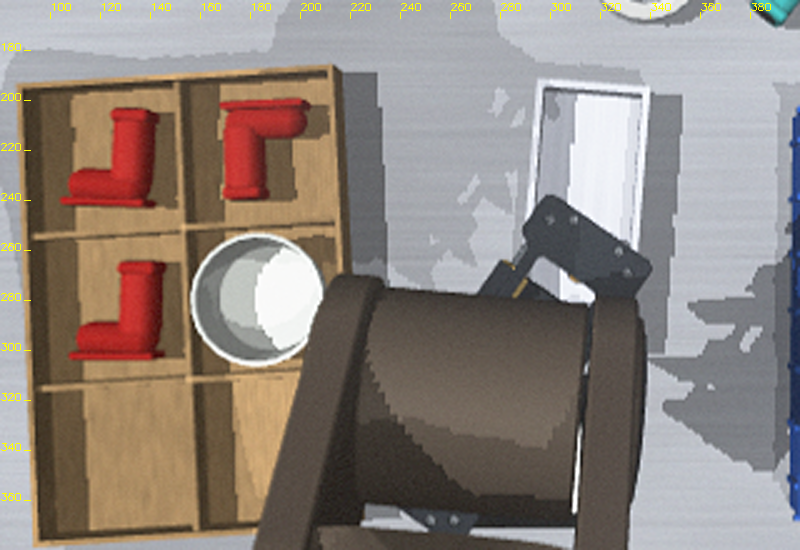

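>>> step_arm --pt "0 0 0 -0.18 0 0" --pt "0 0 0 -0.18 0 0" --pt "0 0 0 -0.17 0 0" --pt "0 -10 -50 -0.08 0.009 -0.006" --pt "0 0 0 0 0 0"

```text
t: 28.38
eef_pos: [446.0, 20.6, 170.7]
tcp_rot: [-0.818, 1.567, -0.812]
ft_force: [-0.1, 0.2, 0.1]
opening: 0.441
```

Run:
```python
from h import *
plan([443.5,15.6,70],down(-0.027))
snap("scene","s7");crop("s7",200,160,400,300,4,"c7")
```

```text
t 28.38 pos [446.   20.6 170.7] j [-0.1, 0.34, 2.06, -0.0, 0.74, -0.1] F [-0.1  0.2  0.1] op 42.0
turn [0.033 0.003 0.003] shift now-frame [100.7  -4.7  -2.8] shift after-turn frame [100.7  -5.1  -2.4]
```

View pics/c7.png

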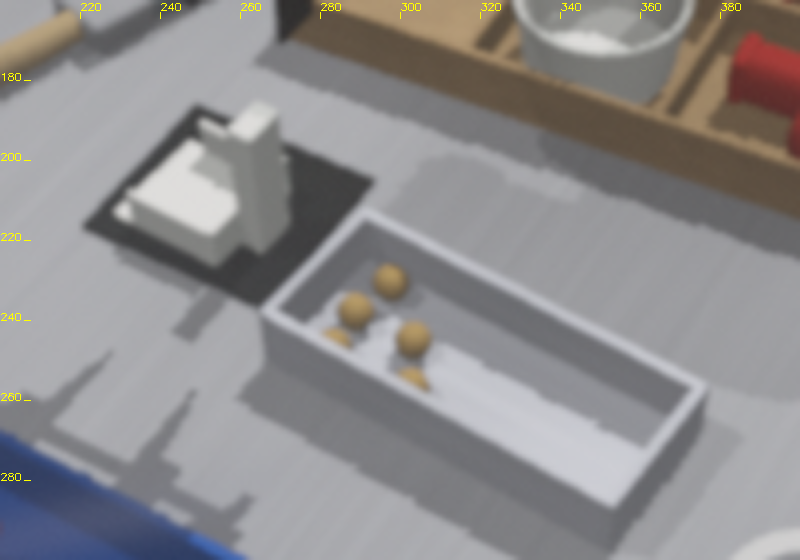

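Run:
```python
from h import *
print(un("scene",[(263.5,189)],82), pr("scene",[[443.5,15.6,82]]))
```

```text
[[443.119  17.604  82.   ]] [[263.063 189.737]]
```

>>> step_arm --pt "40 -5 -2.5 0.033 0.003 0.003" --pt "40 0 0 0 0 0" --pt "0 0 0 0 0 0"

```text
t: 28.8
eef_pos: [450.0, 15.7, 90.3]
tcp_rot: [0.023, 1.563, -0.013]
ft_force: [-0.2, -0.2, 0.5]
opening: 0.441
```

Run:
```python
from h import *
plan([443.5,15.6,70],down(-0.027))
```

```text
t 28.8 pos [450.   15.7  90.3] j [-0.11, 0.49, 2.13, 0.0, 0.51, -0.08] F [-0.2 -0.2  0.5] op 42.0
turn [-0.009  0.008 -0.   ] shift now-frame [20.2 -0.4 -6.6] shift after-turn frame [20.3 -0.3 -6.5]
```

>>> step_arm --pt "0 1 -6.5 0 0.008 0" --pt "0 0 0 0 0 0" --pt "12 0 0 0 0 0" --pt "8 0 0 0 0 0" --pt "0 0 0 0 0 0"

```text
t: 29.42
eef_pos: [445.4, 17.3, 72.2]
tcp_rot: [-0.043, 1.565, -0.079]
ft_force: [0.4, -0.1, 0.2]
opening: 0.442
```

Run:
```python
from h import *
plan([443.5,15.6,70],down(-0.027))
```

```text
t 29.43 pos [445.4  17.3  72.2] j [-0.11, 0.52, 2.15, 0.0, 0.46, -0.07] F [ 0.4 -0.1  0.2] op 42.0
turn [-0.01   0.005  0.   ] shift now-frame [ 2.2 -1.7 -1.9] shift after-turn frame [ 2.2 -1.7 -1.9]
```

>>> step_arm --pt "2 -1.5 -2 0 0.005 0" --pt "0 0 0 0 0 0"

```text
t: 29.68
eef_pos: [443.3, 15.7, 70.1]
tcp_rot: [-2.197, 1.571, -2.233]
ft_force: [0.5, -0.3, -1.1]
opening: 0.442
```

>>> step_arm --pt "0 0 0 0 0 0" --pt "0 0 0 0 0 0" --pt "0 0 0 0 0 0" --pt "0 0 0 0 0 0" --pt "0 0 0 0 0 0" --grip 4

```text
t: 30.3
eef_pos: [443.4, 15.7, 70.4]
tcp_rot: [-0.549, 1.57, -0.586]
ft_force: [-0.6, -0.0, -1.6]
opening: 0.144
```

>>> step_arm --pt "-30 0 0 0 0 0" --pt "-40 0 0 0 0 0" --pt "-20 0 0 0 0 0" --pt "0 0 0 0 0 0"

```text
t: 30.8
eef_pos: [443.0, 15.7, 162.3]
tcp_rot: [-3.075, 1.569, -3.112]
ft_force: [-0.3, 0.4, -0.8]
opening: 0.148
```

Run:
```python
from h import *
plan([443.5,15.6,70],down(-0.085))
snap("scene","s8");crop("s8",200,100,400,300,3,"c8")
snap("top","t8");crop("t8",200,180,420,400,3,"c8t")
```

```text
t 30.8 pos [443.   15.7 162.3] j [-0.11, 0.35, 2.08, -0.0, 0.72, -0.08] F [-0.3  0.4 -0.8] op 14.1
turn [ 0.048 -0.001  0.   ] shift now-frame [92.3 -0.1  0.6] shift after-turn frame [92.3 -0.1  0.5]
```

View pics/c8.png

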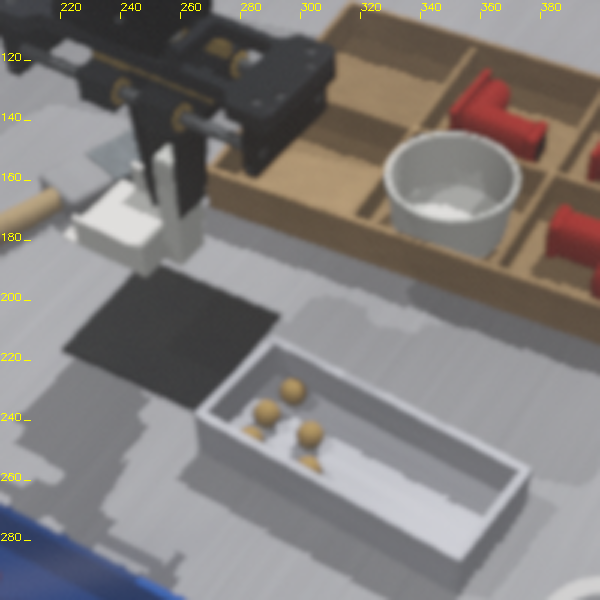

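Run:
```python
from h import *
plan([654.5,-22.4,140],down(-0.085))
```

```text
t 30.9 pos [442.4  15.7 161. ] j [-0.11, 0.35, 2.08, -0.0, 0.72, -0.08] F [-0.2  0.4 -0.6] op 13.8
turn [ 0.048 -0.004  0.   ] shift now-frame [ 20.1 -30.3 213.4] shift after-turn frame [ 21.  -20.  214.5]
```

View pics/c8t.png

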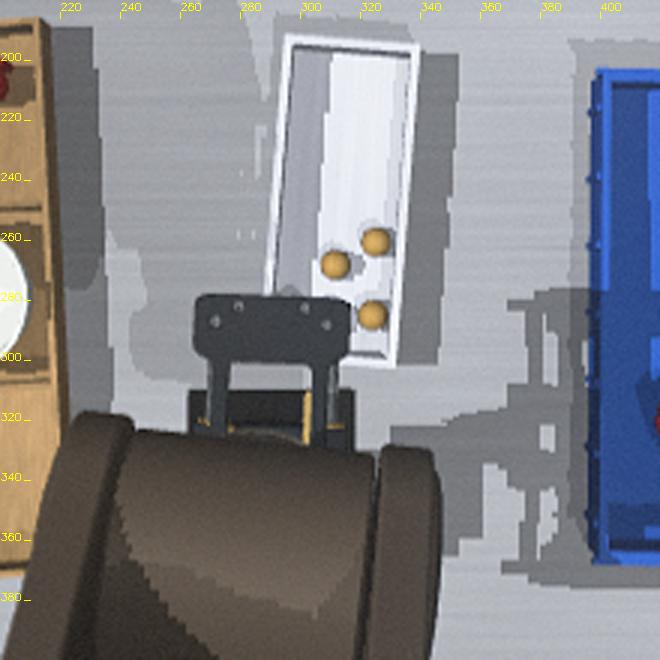

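>>> step_arm --pt "0 0 30 0.048 -0.004 0" --pt "0 -5 50 0 0 0" --pt "0 -5 50 0 0 0" --pt "0 -5 50 0 0 0" --pt "0 -5 35 0 0 0" --pt "20 0 0 0 0 0" --pt "0 0 0 0 0 0"

```text
t: 31.78
eef_pos: [657.8, -22.1, 126.9]
tcp_rot: [3.101, 1.555, 3.014]
ft_force: [-0.1, 1.1, -1.1]
opening: 0.146
```

Run:
```python
from h import *
plan([654.5,-22.4,110],down(-0.085))
```

```text
t 31.77 pos [657.8 -22.1 126.9] j [-0.13, 0.66, 1.57, -0.0, 0.93, -0.05] F [-0.1  1.1 -1.1] op 13.8
turn [-0.002 -0.016 -0.001] shift now-frame [16.9 -0.6 -3. ] shift after-turn frame [16.9 -0.6 -3.3]
```

>>> step_arm --pt "0 0 -3 0 -0.016 0" --pt "15 0 0 0 0 0" --pt "0 0 0 0 0 0"

```text
t: 32.15
eef_pos: [654.0, -21.6, 111.0]
tcp_rot: [1.14, 1.57, 1.053]
ft_force: [0.1, -0.2, -0.2]
opening: 0.147
```

Run:
```python
from h import *
plan([654.5,-22.4,80],down(-0.085))
snap("scene","s9");crop("s9",230,160,430,320,4,"c9")
snap("top","t9");crop("t9",240,140,400,340,3,"c9t")
```

```text
t 32.15 pos [654.  -21.6 111. ] j [-0.13, 0.67, 1.6, 0.0, 0.87, -0.05] F [ 0.1 -0.2 -0.2] op 14.0
turn [-0.002  0.    -0.001] shift now-frame [31.  -0.8  0.6] shift after-turn frame [31.  -0.7  0.6]
```

View pics/c9.png

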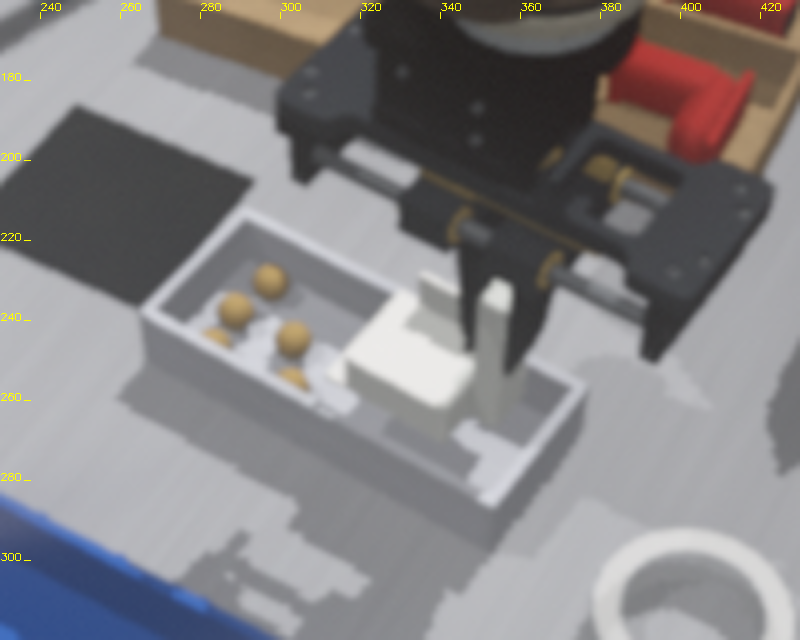

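View pics/c9t.png

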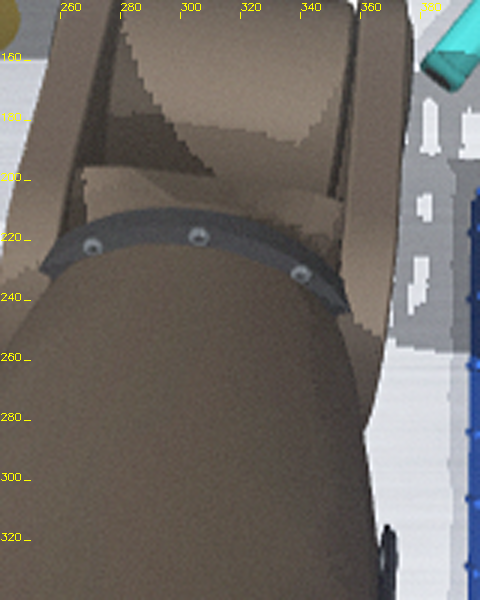

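```bash
cat > ov.py <<'E'
from h import *
import sys
name,out,off=sys.argv[1],sys.argv[2],float(sys.argv[3])
x0,y0,x1,y1,s=map(int,sys.argv[4:9])
st,r=tool(); p=st['eef_pos']
# scoop frame: x = tool z, z=-tool x, y = tool y ; origin from tcp
M=np.c_[r.apply([0,0,1]),r.apply([0,1,0]),r.apply([-1,0,0])]
def W(P): P=np.array(P,float); return p+(P-[31.5,-off,66.4])@M.T
im=cv2.imread(f"pics/{name}.png")[y0:y1,x0:x1]; im=cv2.resize(im,None,fx=s,fy=s,interpolation=cv2.INTER_CUBIC)
def line(P,c): 
    q=((pr("scene",W(P))-[x0,y0]+.5)*s).round().astype(int); cv2.polylines(im,[q.reshape(-1,1,2)],False,c,1,cv2.LINE_AA)
b=[(-38.5,-30),(-38.5,30),(23,30),(23,-30),(-38.5,-30)]
line([(u,v,0) for u,v in b],(0,255,0)); line([(u,v,22) for u,v in b],(255,255,0))
for z in(0,78): line([(u,v,z) for u,v in[(24.5,-12),(38.5,-12),(38.5,12),(24.5,12),(24.5,-12)]],(0,0,255))
c=np.array([581.8,-16.2]);a=-.085
def T(u,v,z): return [c[0]+np.cos(a)*u-np.sin(a)*v,c[1]+np.sin(a)*u+np.cos(a)*v,z]
for uu,vv in((95,40),(90,35)):
    q=((pr("scene",[T(su*uu,sv*vv,35) for su,sv in((1,1),(1,-1),(-1,-1),(-1,1),(1,1))])-[x0,y0]+.5)*s).round().astype(int); cv2.polylines(im,[q.reshape(-1,1,2)],False,(255,0,255),1)
cv2.imwrite(f"pics/{out}.png",im)
E
python3 ov.py s9 o9 0 250 170 410 310 5
```

```text
(no output)
```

View pics/o9.png

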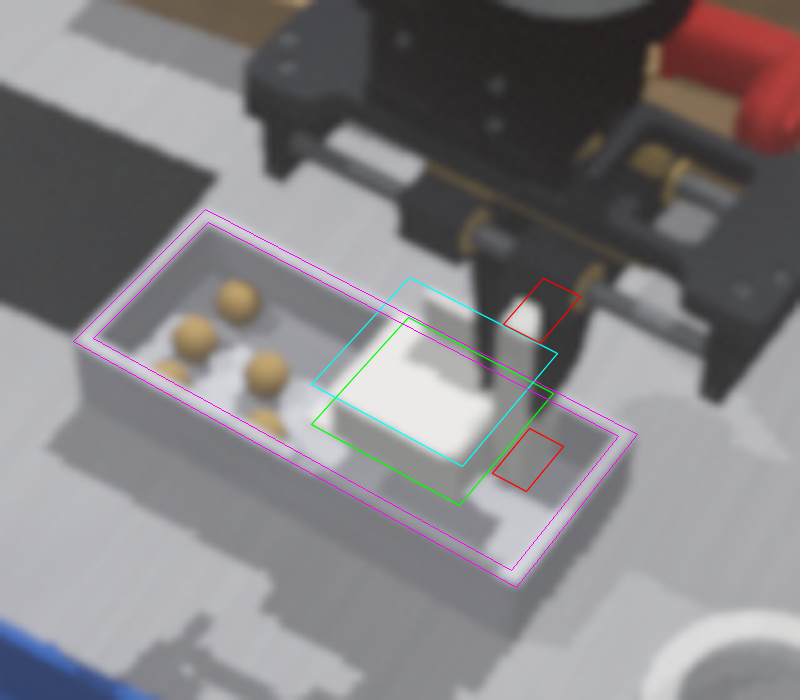

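>>> step_arm --pt "16 -0.5 0.5 0 0 0" --pt "14 0 0 0 0 0" --pt "0 0 0 0 0 0"

```text
t: 32.62
eef_pos: [655.3, -22.2, 80.4]
tcp_rot: [0.206, 1.568, 0.12]
ft_force: [1.0, 0.3, -0.9]
opening: 0.146
```

```bash
python3 - <<'E'
from h import *
plan([654.5,-22.4,71.5],down(-0.085))
snap("scene","s10")
E
python3 ov.py s10 o10 0 250 170 410 310 5
```

```text
t 32.62 pos [655.3 -22.2  80.4] j [-0.13, 0.71, 1.62, 0.0, 0.81, -0.05] F [ 1.   0.3 -0.9] op 13.9
turn [-0.002  0.003 -0.001] shift now-frame [ 8.9 -0.2 -0.8] shift after-turn frame [ 8.9 -0.2 -0.8]
```

View pics/o10.png

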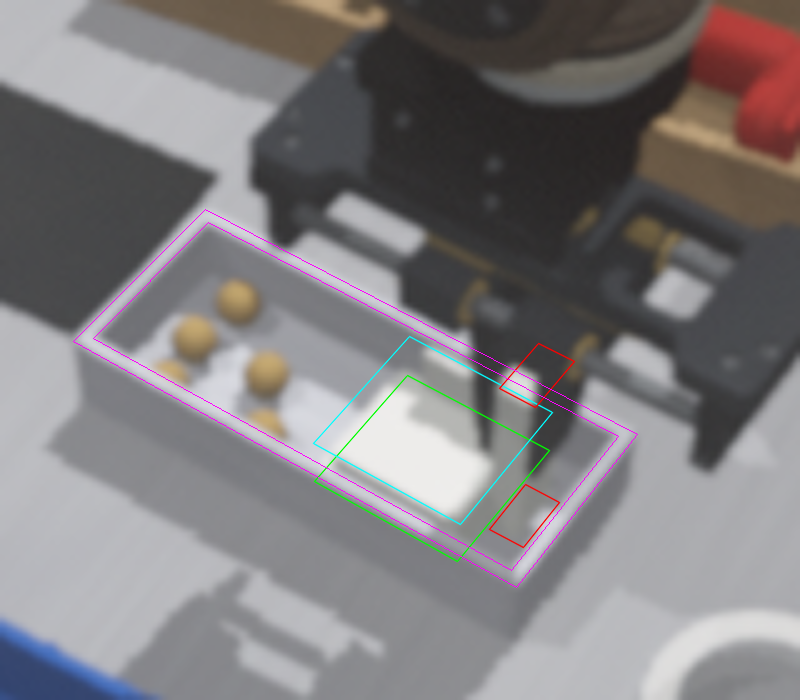

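>>> step_arm --pt "6 0 -0.8 0 0.003 0" --pt "2 0 0 0 0 0" --pt "1 0 0 0 0 0" --pt "0 0 0 0 0 0"

```text
t: 33.17
eef_pos: [655.1, -22.2, 72.0]
tcp_rot: [0.32, 1.569, 0.234]
ft_force: [0.3, -0.1, -0.5]
opening: 0.142
```

Run:
```python
from h import *
plan([580,-16.1,71.5],down(-0.085))
```

```text
t 33.17 pos [655.1 -22.2  72. ] j [-0.13, 0.72, 1.62, 0.0, 0.8, -0.05] F [ 0.3 -0.1 -0.5] op 13.5
turn [-0.002  0.001 -0.001] shift now-frame [  0.4  -0.4 -75.4] shift after-turn frame [  0.5  -0.3 -75.4]
```

>>> step_arm --pt "1.5 0 0 0 0 0" --pt "0 0 0 0 0 0"

```text
t: 33.42
eef_pos: [655.5, -22.2, 71.7]
tcp_rot: [0.139, 1.568, 0.053]
ft_force: [0.0, -0.3, -1.1]
opening: 0.147
```

>>> step_arm --pt "1.5 0 0 0 0 0" --pt "0 0 0 0 0 0"

```text
t: 33.67
eef_pos: [655.7, -22.2, 71.7]
tcp_rot: [0.07, 1.567, -0.016]
ft_force: [-0.0, -0.0, -0.2]
opening: 0.148
```

>>> step_arm --pt "3 0 0 0 0 0" --pt "1.5 0 0 0 0 0"

```text
t: 33.92
eef_pos: [656.1, -22.1, 71.4]
tcp_rot: [0.006, 1.565, -0.08]
ft_force: [-5.6, 0.5, 12.2]
opening: 0.151
```

>>> step_arm --pt "3 0 0 0 0 0"

```text
t: 34.05
eef_pos: [656.3, -22.2, 71.3]
tcp_rot: [-0.018, 1.564, -0.104]
ft_force: [-11.7, 1.1, 39.9]
opening: 0.149
```

>>> step_arm --pt "0 0 -8 0 0 0" --pt "1 0 -12 0 0 0" --pt "1 0 -12 0 0 0" --pt "1 0 -12 0 0 0" --pt "1 0 0 0 0 0"

```text
t: 34.67
eef_pos: [618.9, -19.5, 72.9]
tcp_rot: [-0.036, 1.539, -0.122]
ft_force: [-5.7, 0.7, 7.4]
opening: 0.146
```

```bash
python3 - <<'E'
from h import *
plan([580,-16.1,71.5],down(-0.085))
snap("scene","s11");
E
python3 ov.py s11 o11 0 250 170 410 310 5
```

```text
t 34.67 pos [618.9 -19.5  72.9] j [-0.14, 0.67, 1.74, 0.0, 0.7, -0.05] F [-5.7  0.7  7.4] op 13.9
turn [-0.001  0.032  0.001] shift now-frame [  0.2   0.1 -39.1] shift after-turn frame [  1.4   0.1 -39. ]
```

View pics/o11.png

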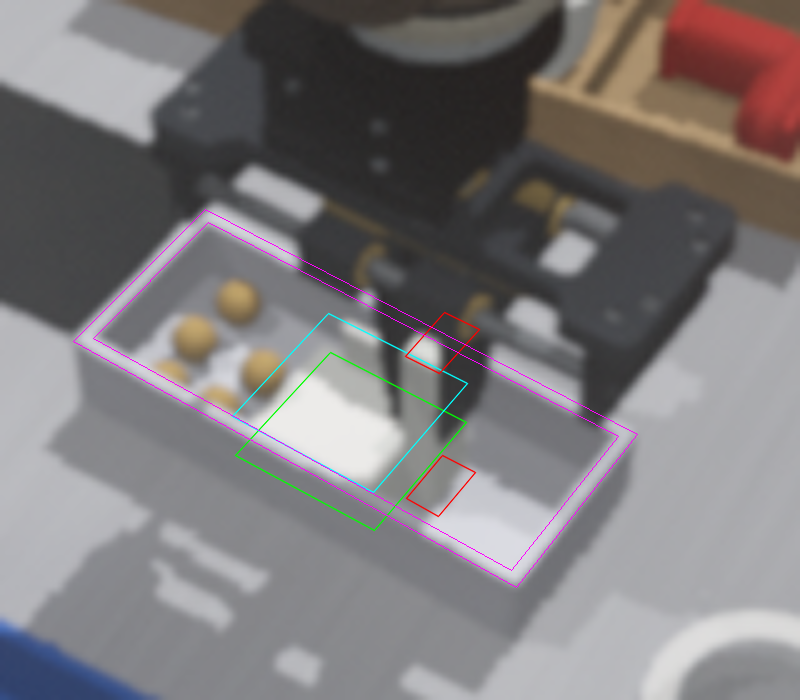

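>>> step_arm --pt "0.5 0 -10 0 0.012 0" --pt "0.5 0 -10 0 0.01 0" --pt "0.5 0 -10 0 0.008 0" --pt "0.5 0 -8 0 0.006 0"

```text
t: 35.22
eef_pos: [582.4, -16.6, 71.4]
tcp_rot: [-0.466, 1.567, -0.553]
ft_force: [3.7, -1.0, 7.2]
opening: 0.148
```

```bash
python3 - <<'E'
from h import *
plan([561.9,-14.5,71.5],down(-0.085))
snap("scene","s12");
E
python3 ov.py s12 o12 0 250 170 410 310 5
```

```text
t 35.23 pos [582.4 -16.6  71.4] j [-0.14, 0.65, 1.82, -0.0, 0.68, -0.05] F [ 3.7 -1.   7.2] op 14.1
turn [-0.002  0.003  0.002] shift now-frame [ -0.1   0.4 -20.6] shift after-turn frame [ -0.1   0.4 -20.6]
```

View pics/o12.png

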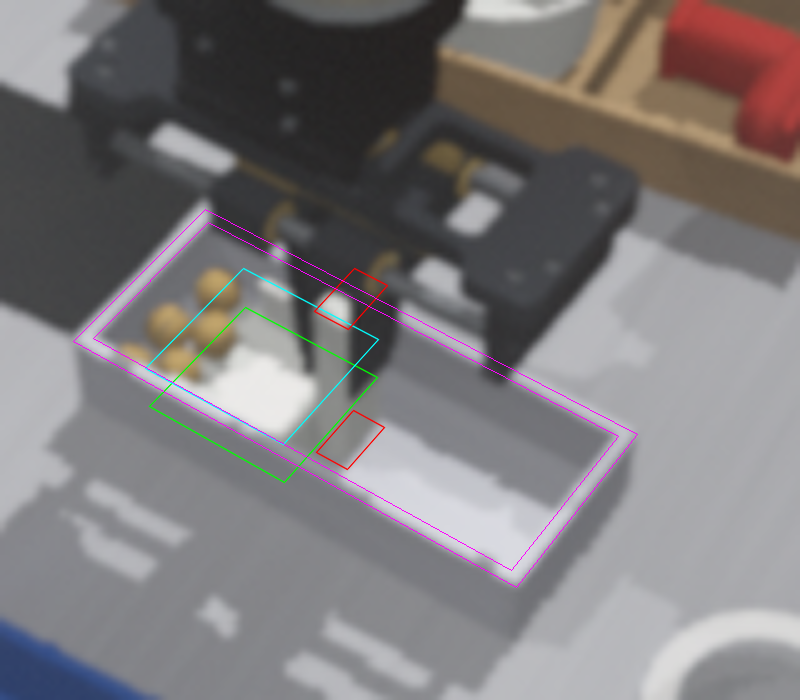

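>>> step_arm --pt "0.5 0 -7 0 0.003 0" --pt "0.5 0 -7 0 0.003 0" --pt "0.5 0 -4 0 0.003 0"

```text
t: 35.65
eef_pos: [568.2, -15.9, 72.0]
tcp_rot: [-0.259, 1.562, -0.346]
ft_force: [17.5, -0.8, 4.5]
opening: 0.144
```

```bash
python3 - <<'E'
from h import *
plan([561.9,-14.5,71.5],down(-0.085))
snap("scene","s13");
E
python3 ov.py s13 o13 0 250 170 410 310 5
```

```text
t 35.65 pos [568.2 -15.9  72. ] j [-0.14, 0.63, 1.86, -0.0, 0.65, -0.05] F [17.5 -0.8  4.5] op 13.7
turn [-0.002  0.009  0.002] shift now-frame [ 0.5  0.9 -6.4] shift after-turn frame [ 0.5  0.9 -6.4]
```

View pics/o13.png

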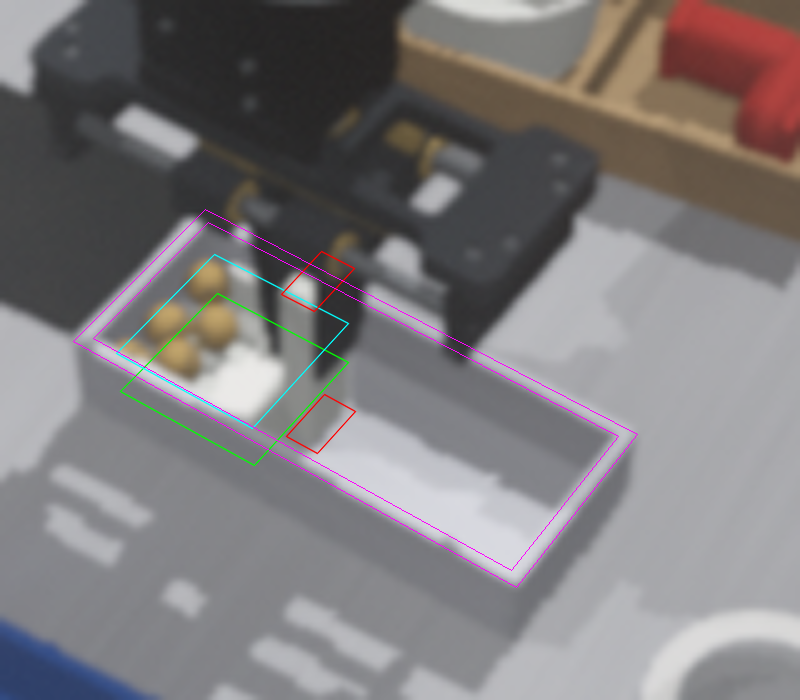

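Run:
```python
from h import *
q=np.array([(209,278),(168,322),(128,352),(217,325),(180,357)])/5+[250,170]
w=un("scene",q,[14,14,14,16,16])
a=-.085;d=w[:,:2]-[581.8,-16.2]
print(np.c_[d[:,0]*np.cos(a)+d[:,1]*np.sin(a),-d[:,0]*np.sin(a)+d[:,1]*np.cos(a)])
s,_=tool();d=s['eef_pos'][:2]-[581.8,-16.2];print(d[0]*np.cos(a)+d[1]*np.sin(a),-d[0]*np.sin(a)+d[1]*np.cos(a))
```

```text
[[-83.241  26.684]
 [-82.634   0.103]
 [-85.898 -20.14 ]
 [-65.58    8.102]
 [-67.498 -12.302]]
-13.621636764721831 -0.8416965714224828
```

>>> step_arm --pt "0.5 0 6 0 0 0" --pt "0.5 3 1 0 0 0" --pt "0.5 3 0 0 0 0" --pt "0.5 1 -6 0 0.003 0" --pt "0.5 0.5 -5 0 0.003 0" --pt "0.5 0.5 -5 0 0.003 0"

```text
t: 36.45
eef_pos: [567.3, -10.2, 73.0]
tcp_rot: [-0.295, 1.55, -0.38]
ft_force: [18.4, -1.9, 3.5]
opening: 0.147
```

```bash
cat > st.py <<'E'
from h import *
import sys
plan([561.9,-14.5,71.5],down(-0.085))
a=-.085
s,_=tool();d=s['eef_pos'][:2]-[581.8,-16.2];print("uv",d[0]*np.cos(a)+d[1]*np.sin(a),-d[0]*np.sin(a)+d[1]*np.cos(a))
snap("scene",sys.argv[1]);
E
python3 st.py s14
python3 ov.py s14 o14 0 250 170 410 310 5
```

```text
t 36.45 pos [567.3 -10.2  73. ] j [-0.13, 0.63, 1.86, -0.01, 0.63, -0.04] F [18.4 -1.9  3.5] op 13.9
turn [0.    0.02  0.006] shift now-frame [ 1.4 -4.8 -5. ] shift after-turn frame [ 1.5 -4.8 -5. ]
uv -14.983714864047531 4.773591156268096
```

View pics/o14.png

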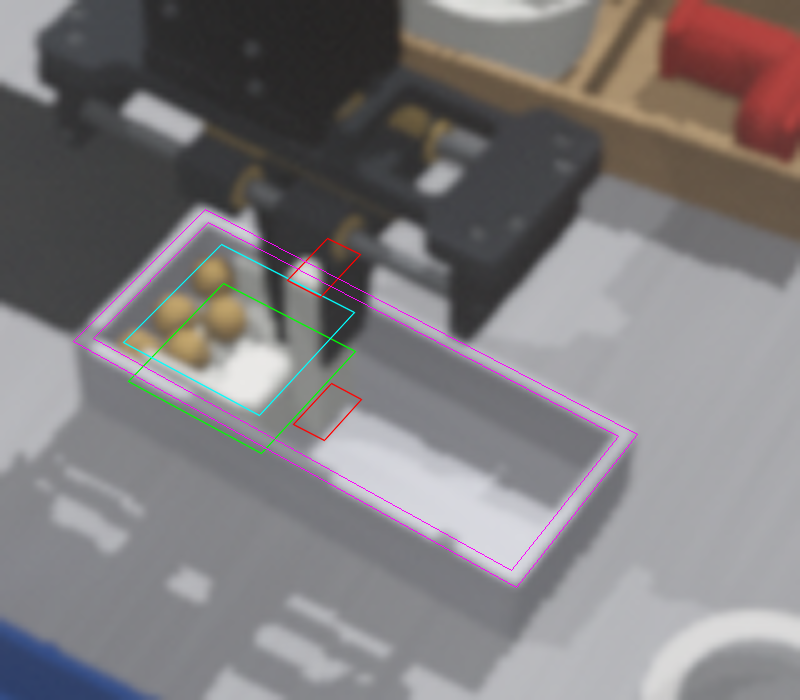

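>>> step_arm --pt "0 -1 2 0 0.05 0" --pt "0 0 2 0 0.05 0" --pt "0 0 2.5 0 0.05 0" --pt "0 0 2.5 0 0.05 0"

```text
t: 37.0
eef_pos: [577.6, -12.4, 71.4]
tcp_rot: [-3.105, 1.389, 3.094]
ft_force: [2.5, 0.1, 3.0]
opening: 0.145
```

```bash
python3 st.py s15
python3 ov.py s15 o15 0 250 170 410 310 5
```

```text
t 37.0 pos [577.6 -12.4  71.4] j [-0.13, 0.69, 1.71, -0.02, 0.92, -0.03] F [2.5 0.1 3. ] op 13.8
turn [ 0.    -0.181  0.007] shift now-frame [  2.7  -3.4 -15.2] shift after-turn frame [ -0.1  -3.5 -15.5]
uv -4.520136545118724 3.4605428167759698
```

View pics/o15.png

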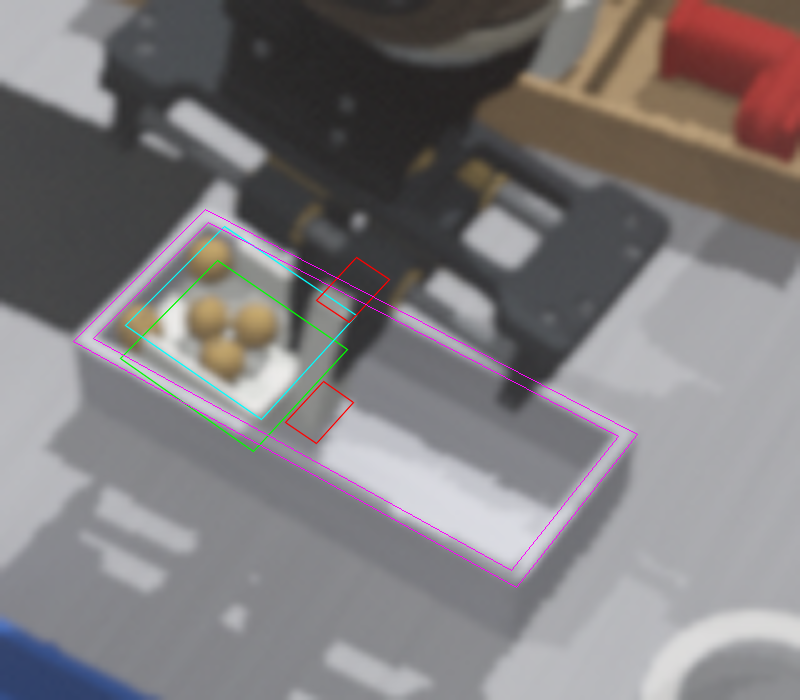

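>>> step_arm --pt "-0.5 0 3 0 0.05 0" --pt "-0.5 0 3 0 0.05 0" --pt "-0.5 0 3 0 0.05 0" --pt "-0.5 0 3 0 0.05 0"

```text
t: 37.55
eef_pos: [588.5, -13.2, 68.9]
tcp_rot: [-3.125, 1.18, 3.073]
ft_force: [0.1, -0.1, 0.5]
opening: 0.146
```

```bash
python3 st.py s16
python3 ov.py s16 o16 0 250 170 410 310 5
```

```text
t 37.55 pos [588.5 -13.2  68.9] j [-0.13, 0.78, 1.56, -0.02, 1.19, -0.03] F [ 0.1 -0.1  0.5] op 13.9
turn [-0.    -0.391  0.007] shift now-frame [  7.7  -3.5 -25.4] shift after-turn frame [ -2.6  -3.5 -26.4]
uv 6.461103376501416 3.554278016793185
```

View pics/o16.png

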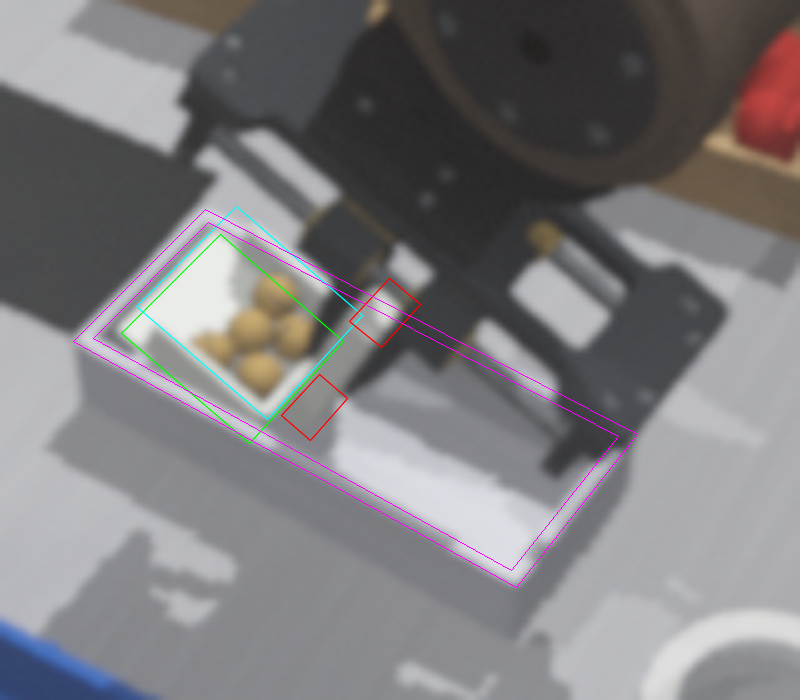

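>>> step_arm --pt "-12 0 -5 0 0 0" --pt "-24 0 -10 0 0 0" --pt "-28 0 -11.5 0 0 0" --pt "-28 0 -11.5 0 0 0" --pt "-10 0 -4 0 0 0" --pt "0 0 0 0 0 0"

```text
t: 38.35
eef_pos: [585.6, -12.0, 181.9]
tcp_rot: [-3.126, 1.177, 3.072]
ft_force: [1.1, 0.3, -2.1]
opening: 0.141
```

```bash
cat > pour.py <<'E'
from h import *
import sys
x,y,z,phi,yaw=map(float,sys.argv[1:6])
a=R.from_euler('z',yaw)*R.from_euler('y',phi)*R.from_euler('z',0)*down(0)
plan([x,y,z],a)
E
python3 pour.py 612 203 165 0.39 -0.085
python3 - <<'E'
from h import *
snap("scene","s17");crop("s17",220,120,420,290,4,"c17")
E
```

```text
t 38.35 pos [585.6 -12.  181.9] j [-0.12, 0.64, 1.49, -0.02, 1.4, -0.03] F [ 1.1  0.3 -2.1] op 13.4
turn [-0.001 -0.004  0.006] shift now-frame [ 11.2 216.6  13.7] shift after-turn frame [ 12.6 216.5  13.9]
```

View pics/c17.png

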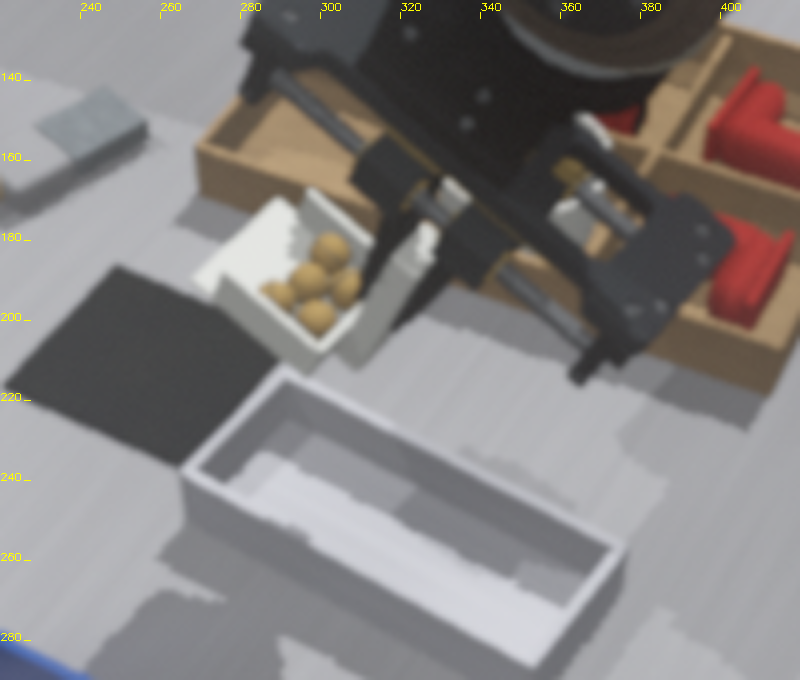

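>>> step_arm --pt "0 20 2 0 0 0" --pt "0 36 3 0 0 0" --pt "0 42 3 0 0 0" --pt "0 42 3 0 0 0" --pt "0 38 2 0 0 0" --pt "0 22 1 0 0 0" --pt "0 8 0 0 0 0" --pt "0 0 0 0 0 0"

```text
t: 39.4
eef_pos: [614.1, 205.7, 166.1]
tcp_rot: [-3.122, 1.164, 3.076]
ft_force: [-0.1, -0.9, -0.9]
opening: 0.146
```

```bash
python3 pour.py 612 203 150 0.2 -0.085
python3 - <<'E'
from h import *
snap("scene","s18");crop("s18",280,40,480,210,4,"c18")
E
```

```text
t 39.4 pos [614.1 205.7 166.1] j [0.18, 0.74, 1.33, 0.1, 1.46, 0.24] F [-0.1 -0.9 -0.9] op 13.9
turn [-0.001 -0.206  0.008] shift now-frame [15.6 -2.7  4.6] shift after-turn frame [16.2 -2.8  1.3]
```

View pics/c18.png

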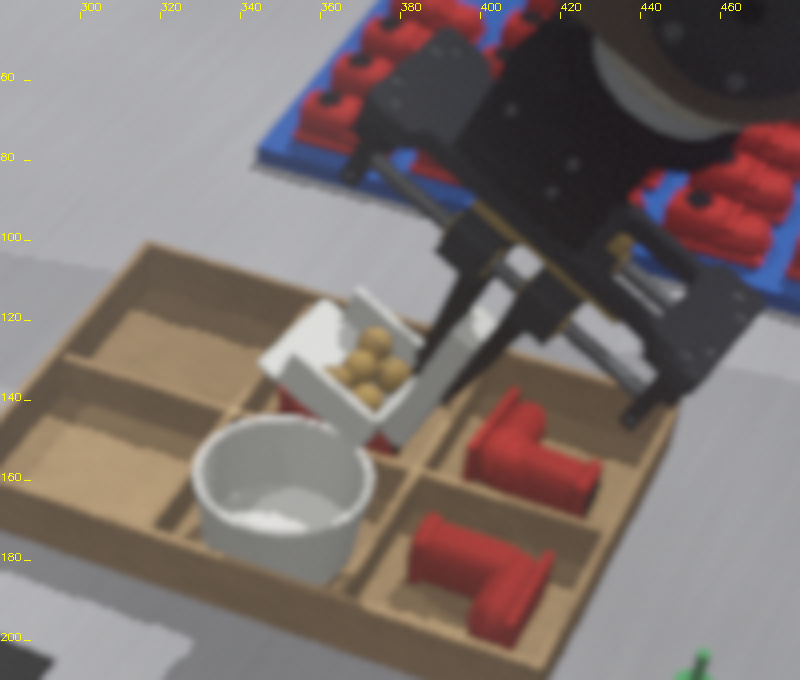

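>>> step_arm --pt "8 -1.5 2 0 -0.1 0" --pt "8 -1.5 2 0 -0.1 0.008" --pt "10 0 0 0 -0.05 0" --pt "0 0 0 0 0 0"

```text
t: 39.95
eef_pos: [610.6, 197.0, 140.0]
tcp_rot: [-3.138, 1.422, 3.054]
ft_force: [0.4, -0.7, -1.3]
opening: 0.146
```

```bash
python3 pour.py 608 203 125 0.0 -0.085
python3 pour.py 591 203 130 -0.25 -0.085
python3 - <<'E'
from h import *
snap("scene","s19")
E
python3 ov.py s19 o19 0 280 80 440 220 5
```

```text
t 39.95 pos [610.6 197.  140. ] j [0.19, 0.67, 1.52, 0.05, 1.09, 0.26] F [ 0.4 -0.7 -1.3] op 13.8
turn [-0.007 -0.149  0.   ] shift now-frame [15.3  5.8 -0.9] shift after-turn frame [15.   5.8 -3.1]
t 39.95 pos [610.6 197.  140. ] j [0.19, 0.67, 1.52, 0.05, 1.09, 0.26] F [ 0.4 -0.7 -1.3] op 13.8
turn [-0.007 -0.399  0.001] shift now-frame [ 12.8   4.2 -18.4] shift after-turn frame [  4.7   4.4 -21.9]
```

View pics/o19.png

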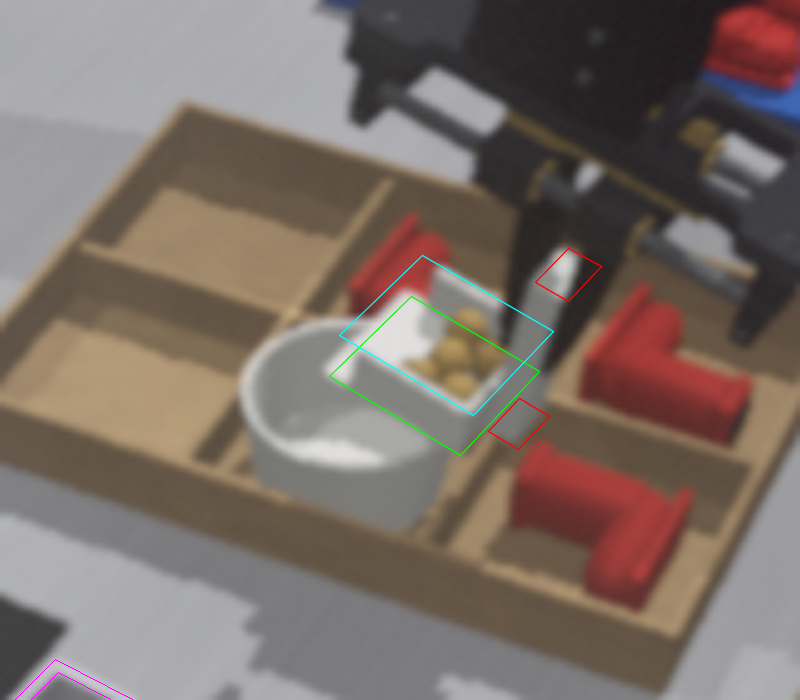

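>>> step_arm --pt "8 3 -1 0 -0.07 0" --pt "7 3 -1 0 -0.04 0" --pt "0 0 0 0 0 0"

```text
t: 40.38
eef_pos: [609.9, 201.5, 126.7]
tcp_rot: [-3.14, 1.534, 3.049]
ft_force: [-0.1, 0.1, -1.0]
opening: 0.145
```

```bash
python3 pour.py 591 204 130 -0.25 -0.085;python3 pour.py 570 204 134 -0.5 -0.085
```

```text
t 40.38 pos [609.9 201.5 126.7] j [0.21, 0.65, 1.6, 0.01, 0.93, 0.3] F [-0.1  0.1 -1. ] op 13.8
turn [-0.01  -0.287  0.001] shift now-frame [ -2.6   0.7 -19.1] shift after-turn frame [ -7.9   0.9 -17.6]
t 40.38 pos [609.9 201.5 126.7] j [0.21, 0.65, 1.6, 0.01, 0.93, 0.3] F [-0.1  0.1 -1. ] op 13.8
turn [-0.01  -0.537  0.002] shift now-frame [ -5.8  -1.3 -40.2] shift after-turn frame [-25.6  -0.9 -31.6]
```

>>> step_arm --pt "-1 1 -9 0 -0.13 0" --pt "-2 0.5 -9 0 -0.14 0" --pt "-5 0 -8 0 -0.13 0" --pt "-6 0 -7 0 -0.13 0" --pt "0 0 0 0 0 0" --pt "0 0 0 0 0 0"

```text
t: 41.12
eef_pos: [582.9, 199.7, 136.8]
tcp_rot: [-0.033, 1.117, -0.141]
ft_force: [-2.0, 2.5, 0.5]
opening: 0.143
```

```bash
python3 pour.py 570 204 134 -0.5 -0.085
python3 - <<'E'
from h import *
snap("scene","s20")
E
python3 ov.py s20 o20 0 280 80 440 220 5
```

```text
t 41.12 pos [582.9 199.7 136.8] j [0.3, 0.52, 1.94, -0.63, 0.32, 0.97] F [-2.   2.5  0.5] op 13.6
turn [-0.017 -0.047  0.025] shift now-frame [ -3.4   2.9 -13.2] shift after-turn frame [ -3.9   3.2 -13. ]
```

View pics/o20.png

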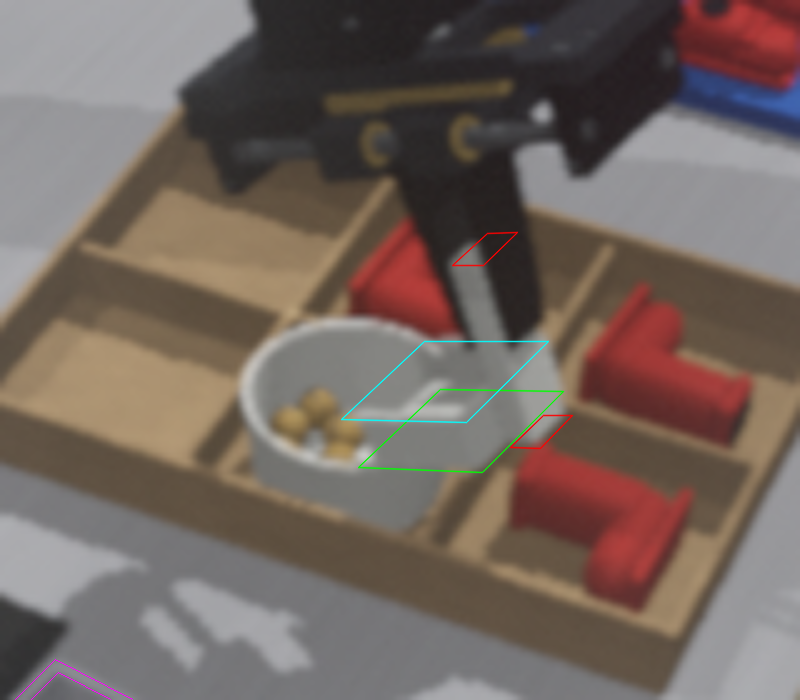

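>>> step_arm --pt "-18 0 8 0 0.03 0" --pt "-25 0 10 0 0.08 0" --pt "-25 0 8 0 0.1 0" --pt "0 0 0 0 0.1 0" --pt "0 0 0 0 0.1 0" --pt "0 0 0 0 0 0"

```text
t: 41.92
eef_pos: [584.1, 200.9, 213.1]
tcp_rot: [-0.242, 1.544, -0.349]
ft_force: [0.3, -0.1, -0.8]
opening: 0.145
```

```bash
python3 pour.py 447 20 165 0.0 0
python3 - <<'E'
from h import *
snap("scene","s21");crop("s21",280,40,460,220,4,"c21")
E
```

```text
t 41.92 pos [584.1 200.9 213.1] j [0.23, 0.5, 1.62, -0.02, 1.0, 0.35] F [ 0.3 -0.1 -0.8] op 13.8
turn [-0.107  0.026  0.008] shift now-frame [  46.3 -194.2 -118.2] shift after-turn frame [  48.1 -180.9 -137.1]
```

View pics/c21.png

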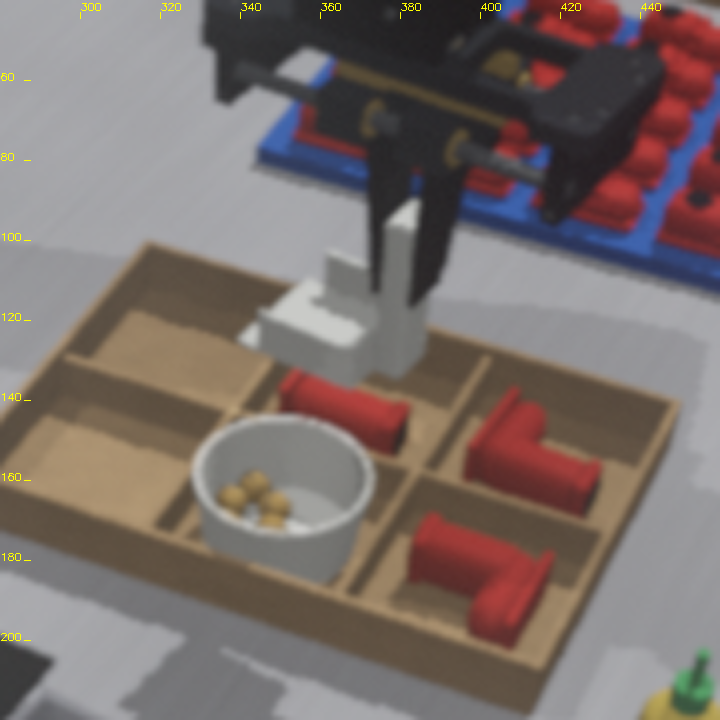

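>>> step_arm --pt "0 -25 -25 -0.05 0.026 0" --pt "0 -40 -32 -0.05 0 0" --pt "0 -42 -32 0 0 0" --pt "0 -42 -32 0 0 0" --pt "10 -20 -12 0 0 0" --pt "30 0 0 0 0 0" --pt "0 0 0 0 0 0"

```text
t: 42.85
eef_pos: [439.6, 32.4, 171.8]
tcp_rot: [-0.675, 1.556, -0.675]
ft_force: [-0.4, 0.3, -0.9]
opening: 0.147
```

```bash
python3 pour.py 446.6 25.5 110 0.0 0
python3 - <<'E'
from h import *
snap("top","t22");crop("t22",80,170,340,390,3,"c22")
E
```

```text
t 42.85 pos [439.6  32.4 171.8] j [-0.07, 0.33, 2.08, -0.01, 0.72, -0.06] F [-0.4  0.3 -0.9] op 14.0
turn [0.001 0.011 0.009] shift now-frame [62.  -6.3  6.3] shift after-turn frame [61.8 -6.9  7. ]
```

View pics/c22.png

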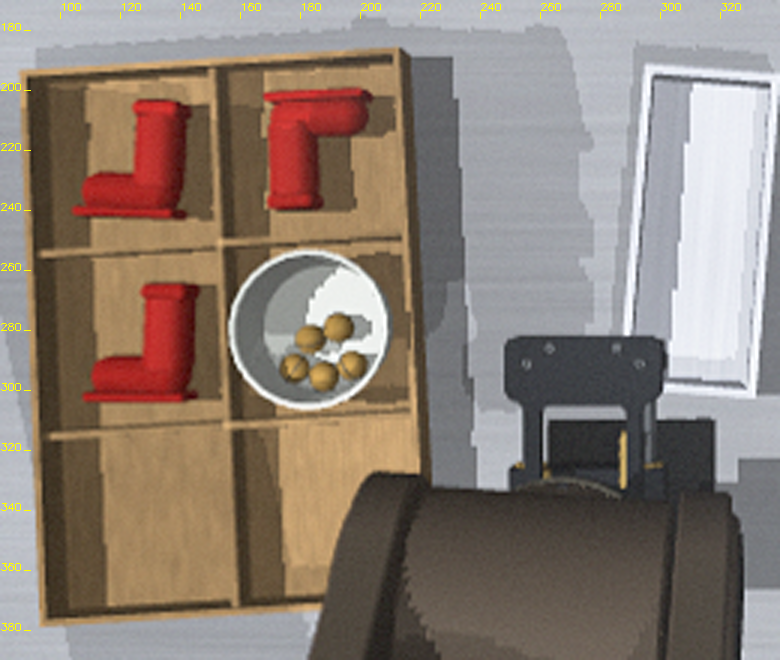

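>>> step_arm --pt "0 -7 7 0.001 0.011 0.009" --pt "30 0 0 0 0 0" --pt "30 0 0 0 0 0" --pt "0 0 0 0 0 0"

```text
t: 43.4
eef_pos: [452.0, 25.0, 115.3]
tcp_rot: [0.015, 1.561, 0.017]
ft_force: [-0.3, 0.3, -0.8]
opening: 0.142
```

```bash
python3 pour.py 446.6 25.5 71 0.0 0
```

```text
t 43.4 pos [452.   25.  115.3] j [-0.09, 0.44, 2.11, 0.0, 0.58, -0.1] F [-0.3  0.3 -0.8] op 13.5
turn [ 0.002  0.01  -0.   ] shift now-frame [44.3  0.5 -5.9] shift after-turn frame [44.3  0.5 -5.4]
```

>>> step_arm --pt "0 0.5 -6 0 0.01 0" --pt "20 0 -0.5 0 0 0" --pt "16 0 0 0 0 0" --pt "0 0 0 0 0 0"

```text
t: 43.9
eef_pos: [447.6, 25.4, 83.4]
tcp_rot: [-0.052, 1.566, -0.049]
ft_force: [-0.2, -0.9, 0.1]
opening: 0.149
```

```bash
python3 pour.py 446.6 25.5 71 0.0 0
python3 - <<'E'
from h import *
snap("scene","s23");crop("s23",190,150,330,260,5,"c23")
E
```

```text
t 43.9 pos [447.6  25.4  83.4] j [-0.09, 0.5, 2.14, 0.0, 0.5, -0.09] F [-0.2 -0.9  0.1] op 14.2
turn [0.003 0.005 0.   ] shift now-frame [12.4  0.1 -1. ] shift after-turn frame [12.4  0.1 -1. ]
```

View pics/c23.png

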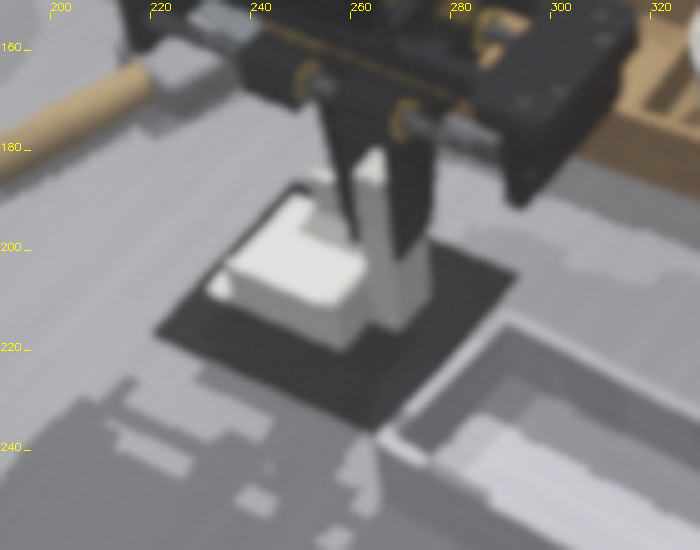

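Descend in small steps to contact.

>>> step_arm --pt "7 0 -1 0 0.005 0" --pt "4 0 0 0 0 0" --pt "2.5 0 0 0 0 0"

```text
t: 44.32
eef_pos: [447.6, 25.4, 71.6]
tcp_rot: [-0.164, 1.567, -0.161]
ft_force: [0.4, 0.2, 0.6]
opening: 0.151
```

>>> step_arm --pt "2.5 0 0 0 0 0" --pt "1 0 0 0 0 0"

```text
t: 44.58
eef_pos: [447.9, 25.3, 70.0]
tcp_rot: [-0.167, 1.566, -0.163]
ft_force: [-4.6, -0.5, 24.8]
opening: 0.147
```

```bash
python3 pour.py 446.6 25.5 70.4 0.0 0
```

```text
t 44.58 pos [447.9  25.3  70. ] j [-0.09, 0.53, 2.15, -0.0, 0.46, -0.09] F [-4.6 -0.5 24.8] op 14.0
turn [0.004 0.005 0.001] shift now-frame [-0.4  0.2 -1.3] shift after-turn frame [-0.4  0.2 -1.3]
```

>>> step_arm --pt "-0.5 0 -1 0 0.004 0" --pt "0 0 0 0 0 0"

```text
t: 44.82
eef_pos: [447.0, 25.3, 70.8]
tcp_rot: [-0.514, 1.569, -0.51]
ft_force: [0.5, -0.5, -2.0]
opening: 0.15
```

>>> step_arm --pt "0 0 0 0 0 0" --pt "0 0 0 0 0 0" --pt "0 0 0 0 0 0" --pt "0 0 0 0 0 0" --grip 40

```text
t: 45.32
eef_pos: [447.0, 25.3, 70.4]
tcp_rot: [-0.642, 1.569, -0.638]
ft_force: [-0.2, -0.4, -0.1]
opening: 0.417
```

>>> step_arm --pt "-15 0 0 0 0 0" --pt "-40 0 0 0 0 0" --pt "-50 0 0 0 0 0" --pt "0 -30 40 0 0 0" --pt "0 -45 40 0 0 0" --pt "0 -55 20 0 0 0" --pt "0 -55 10 0 0 0" --pt "0 -55 0 0 0 0"

```text
t: 46.32
eef_pos: [561.4, -218.0, 179.9]
tcp_rot: [-0.539, 1.568, -0.528]
ft_force: [0.6, 0.5, 0.4]
opening: 0.418
```

>>> step_arm --pt "0 -50 0 0 0 0" --pt "0 0 0 0 0 0"

```text
t: 46.58
eef_pos: [561.3, -273.2, 179.1]
tcp_rot: [-0.636, 1.568, -0.63]
ft_force: [0.3, -0.2, -0.2]
opening: 0.421
```

Run:
```python
from h import *
snap("top","t24");crop("t24",80,180,340,380,3,"c24");crop("t24",240,290,340,390,6,"c24m")
snap("scene","s24")
```

```text
(no output)
```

View pics/t24.png

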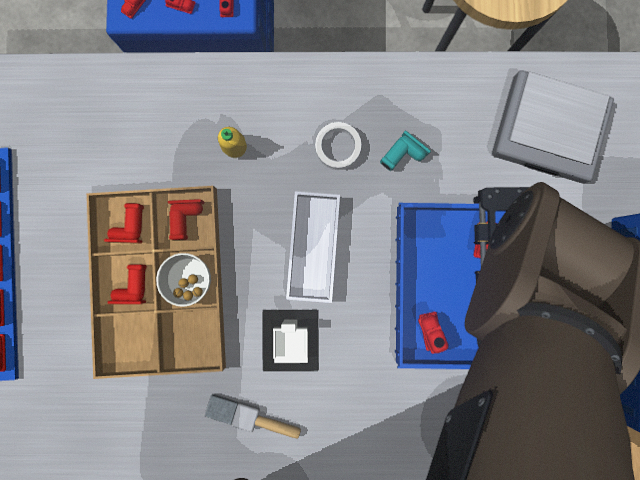

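View pics/c24m.png

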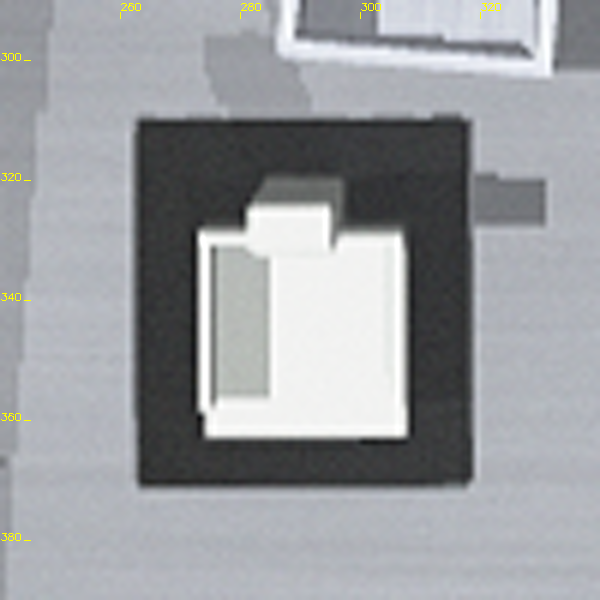

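View pics/s24.png

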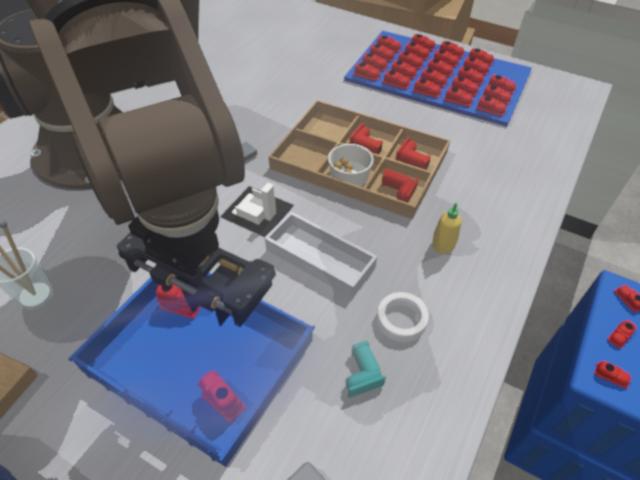

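Run:
```python
from h import *
print(un("top",[(274,362.5),(307,362.5)],5)); print(un("top",[(281,324.5),(295,324.5),(295,332),(281,332)],82).mean(0)); print(un("top",[(262.5,310),(318,310),(318,371),(262.5,371)],4).mean(0))
```

```text
[[376.127  55.045   5.   ]
 [375.94   -3.968   5.   ]]
[445.955  25.668  82.   ]
[415.051  26.011   4.   ]
```

Run:
```python
from h import *
print(env.job_done())
```

```text
the job is handed in; nothing more can be done
None
```

The job is handed in, at about 47 s of the 210 s allowed. In the last pictures everything asked for was in place.

- **Boots:** all three tall boots that were there lie flat in the carton, one to a compartment. I released the third near its compartment's middle, but it then showed about 15 mm off, against the wall. I don't know why; it may have been the announced knock. I regripped it, and a picture then put it within 2 mm of the middle. The low shoes stayed in the crate; in the final views the arm partly hid one stack.
- **Bells:** one scoop took all five, though it first jammed against the trough's end wall with about 18 N on the wrist. I backed off, shifted the scoop sideways, pushed again and tilted it back. All five were then counted in the tub from above, and the trough is empty. The fingers held only the handle, well above the bells.
- **Scoop:** it stands upright on the mat. My measurement puts its middle at about (414.5, 25.6) mm, against the mat's middle at (415.1, 26.0) mm.
- **Bystanders:** the glue bottle, the tape roll and the turquoise look-alike look unmoved.
- **Forces:** the highest wrist reading was about 42 N, when pressing the scoop onto the trough floor. The limit is 120 N.

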